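# Scoop rolls from a tilt-out bin

## Robot

A 6-joint arm with a two-finger parallel gripper is mounted at the origin on the work surface. World frame = base frame: x ahead of the robot, y to its left, z up, the work surface at z = 0. Lengths are in m, angles in rad, forces in N, time in s.
With the tool pointing down it reaches from about 0.3 to 0.85 m from the base axis. Payload 5.4 kg.
Tool frame: the origin (TCP) lies midway between the tips of the shut fingers; the grasp point (between the pads) lies r.tcp_to_grasp behind it (r.tcp_to_grasp is the distance from the TCP to the grasp point, in m); z points along the fingers, x is the direction in which the jaws open and shut, and the axes are right-handed (so a half turn about z gives the same grasp; the last joint's range is limited). The gripper opens to 85 mm and grips with 20 to 120 N. Pads are 22 mm wide; open, the fingers measure 114 mm over their backs; the gripper's body (76 mm by 85 mm) begins 54 mm behind the grasp point. The pads swing forward as they close: fully open they stand 13 mm farther back than shut.
Start: joints at [-1.463, 0.158, 1.597, -0, 1.386, -0.21], TCP at [0.18, -0.546, 0.231] pointing down, gripper open.
Joint ranges: [-2.91, 2.91], [-0.94, 2.29], [0.18, 2.7], [-1.29, 4.43], [0.17, 2.64], [-3, 3]. Speed limits (rad/s): [2.57, 2.57, 3.14, 3.14, 3.14, 3.14].

## Interface

Orientations are given as a unit quaternion [x, y, z, w].
In Python, from bench import r gives the robot as it stands. The module is installed in compiled form; this text tells all that it offers.
- The arm moves only by the tool apply_moves, never from a script. Its argument "moves" is a list of rows, each a list of 6 numbers: the shift along the tool's x, y, z as a fraction of full scale, then the turn, a rotation vector about the tool's x, y, z as a fraction of full scale. In form: [[tx, ty, tz, wx, wy, wz], ...]. A call has 1 to 12 rows; each row is the pose to reach, as a shift and turn from the pose commanded when the call began, along the tool's axes at that moment, turning the shorter way round; what a row does not reach only later rows make up. Full scale, the value 1, is 150 mm for a shift and 360 degrees for a turn. A row lasts 1/12 s, in which the tool goes at most 41.7 mm and 7.16 degrees, less where a joint would pass 70% of its speed; a pose out of reach is approached as far as the arm can. A call with a number of a shift or a turn outside -1 to 1 is refused whole. A call with a gripper value outside its range is refused whole. "jaw" is the closure, from 0 (fully open) to 1 (shut), set as the call begins (left out, the last holds). The fingers move at their own pace and stop on an object; "grip_force" is the grip in N (left out, the last holds). Time passes only in rows, so rows that repeat a pose let the fingers close. It gives the time, the measured TCP pose, the force and the opening at its end, in the units of the state.
- r.read_state(): the state, without advancing time (a new reading comes with each control period).
- r.get_image(name): name is "scene" or "top" or "wrist"; returns a dict with "image" (400x640x3 uint8, blue, green, red), "depth" (400x640 float32, m along the optical axis (not along the pixel's ray), 0 where there is no reading), "intrinsics" (3x3 intrinsics, pixels), "eye" and "orientation" of the camera in the world. Camera axes: x right, y up, looking along -z (the intrinsics and any distortion apply to the point x, -y, -z); pixel columns grow to the right and rows downward; lengths in m; the calibration is good to about 2 mm. A picture is of the moment at which its call begins.
- r.sign_off(): hands the job in, once; it reports no verdict.
Trained networks look in a picture, given as the dict that the camera call returned (one of the last four; its "shot" number tells which), for a name from the list of things; names that differ only in an ending like _2 or _b are one class to them, and where a whole thing is asked for, a point or a joint stands for the part that bears it (a point fixed in the world has none). Each returns a list of dicts, best first, with "conf" (0 to 1); they miss things now and then, are a little off and sometimes report something else, mostly with a low value. They report only what shows in the picture. A call takes as long as a camera call.
- r.boxes_of(label, picture): "position" ([x, y, z] in m, in world coordinates, good to about 4 mm: the middle of the surface that is visible of it).
- r.landmark_of(label, picture): "position" ([x, y, z] in m, in world coordinates, good to about 4 mm: a listed point, or the origin of a listed thing).
The state is a dict: "t": time; "q": joint angles; "joint_velocities": joint speeds; "effort": joint torques, N m; "tcp_pos": TCP position; "orientation": TCP orientation; "force": force on the tool from outside, world axes, zero at the start; "moment": the same for the moment, N m; "gripper_width": finger opening in m.
Only numpy, scipy, OpenCV 4.12 (cv2) and the standard library are available. Lean on these libraries where they do the work, as an engineer would, in place of code of your own. Each camera call takes 0.05 s, during which the arm holds its last target.

## Task

In the two-bin rack, swing the tilt-out bin that holds the bread rolls all the way forward, scoop out at least two rolls with the bun scoop and tip them into the round basket. Then set the scoop flat on its white board and push the bin fully shut, with the other rolls still in it. Never touch the rolls with the gripper, and leave the other bin and everything else on the table where they are.

Things in the scene. Friction and masses are not known exactly. Their poses are not given: they have to be found in the camera images.
- roll_bin (a joint): tilt-out bin of clear plastic, 0.5 kg, with 7 rolls, in the left or right bay; swing angle in rad, 0 = shut, 0.75 = fully forward on its stop. It turns about a level pivot line at roll_bin_hinge, its top coming towards the robot. Past about 0.45 it falls forward by itself and stays on the stop, below about 0.15 it falls shut, between it may stay where left; pull force a few N
- roll_bin_hinge (a point): middle of the roll bin's pivot line; frame turns with the bin: shut, x points level into the rack, y along the pivot, z up. Bin in this frame (mm): inside width 224 (y -112..112), floor z = 0 from x = -30 to 85, front panel 3 thick, inner face from (x -30, z 0) leaning out 12 deg to the rim at (x -62, z 150), back wall 110 high at x = 85, open top
- roll_bin_trough (a point): middle of the inside corner between floor and front panel of the roll bin, at (-30, 0, 0) mm in the hinge frame, same axes. With the bin fully forward the front panel is a chute sloping down into the rack at 35 deg below level, the floor rises at 43 deg behind, and the rolls gather in this trough
- roll_bin_handle (a point): middle of the roll bin's steel handle: a round bar 12 mm thick and 110 mm long along y, at (-112, 0, 160) mm in the hinge frame, carried on two slanting arms at its ends, free above and on both sides (40 mm clear to the rim of the front panel, 10 mm higher than the rim); turns with the bin. When the bin is fully forward the bar hangs about 41 mm above the hinge's height
- box_bin_hinge (a point): the same point of the other, identical bin in the other bay, which holds paper-wrapped boxes and must stay shut
- box_bin (a joint): swing angle of that other bin in rad, 0 = shut
- rack: steel rack on the table, fixed; origin on the table under the pivot line, midway between the bays; x into the rack, y left, z up. Bays at y = -126 and +126 mm; uprights at y = -252, 0, 252, 12 thick. A wire shelf lies over the bins from x = -13 to 121 at height 230 to 245, with small cartons at its rear up to 275
- scoop: steel bun scoop, 240 g, loose, standing flat on the board; origin: middle of the pan's underside, x to the open front edge, z up. Pan 130 (x) x 92 mm, 3 thick, heel wall 46 high at x = -65, side walls 42 high at the rear, raked down to nothing at the front edge. Black handle 24 (y) x 16 mm, 125 long, starts at (-63, 0, 22) and rises backwards 58 deg, along (-0.530, 0, 0.848)
- scoop_grip (a point): point on the handle's centre line, 28 mm before its upper end, at (-114.4, 0, 104.3) mm in the scoop's frame, axes as the scoop's; the handle is 24 mm wide here across y
- board_top (a point): middle of the top of a fixed white plastic board, 210 (x) x 190 (y) x 12 mm, where the scoop stands and belongs; on the left or the right
- basket_mid (a point): axis of a round open metal basket, 700 g, loose, this point 30 mm above the table: rim 60 mm high, 216 mm across outside, 208 inside; inside 162 across at the bottom; floor 6 thick; on the side opposite the board
- roll0: bread roll, rigid, oval, 62 mm long (its y) and 46 mm thick, 30 g, dry crust that slides easily, origin at its centre; in the roll bin
- roll1: bread roll, rigid, oval, 62 mm long (its y) and 46 mm thick, 30 g, dry crust that slides easily, origin at its centre; in the roll bin
- roll2: bread roll, rigid, oval, 62 mm long (its y) and 46 mm thick, 30 g, dry crust that slides easily, origin at its centre; in the roll bin
- roll3: bread roll, rigid, oval, 62 mm long (its y) and 46 mm thick, 30 g, dry crust that slides easily, origin at its centre; in the roll bin
- roll4: bread roll, rigid, oval, 62 mm long (its y) and 46 mm thick, 30 g, dry crust that slides easily, origin at its centre; in the roll bin
- roll5: bread roll, rigid, oval, 62 mm long (its y) and 46 mm thick, 30 g, dry crust that slides easily, origin at its centre; in the roll bin
- roll6: bread roll, rigid, oval, 62 mm long (its y) and 46 mm thick, 30 g, dry crust that slides easily, origin at its centre; in the roll bin
- syrup: glass bottle, 60 mm across, 190 high, origin under its centre, must not be disturbed
- jam: jar, 72 mm across, 90 high, origin under its centre, must not be disturbed
- cup: small white cup, 68 mm across, 60 high, origin under its centre, must not be disturbed
- tongs: serving tongs lying on the table, 270 mm long along x (x -130..145), 60 wide, 30 high, must not be disturbed

How it is judged:
On the way, in this order (a step that is already met when the one before it is completed fails the run):
1. the roll bin is swung fully forward (value of joint roll_bin above 0.68 rad), for 0.2 s.
2. at least two rolls are in the basket ((distance between each of roll1, roll0 and basket_mid below 0.105 m or distance between each of roll2, roll0 and basket_mid below 0.105 m or distance between each of roll2, roll1 and basket_mid below 0.105 m or distance between each of roll3, roll0 and basket_mid below 0.105 m or distance between each of roll3, roll1 and basket_mid below 0.105 m or distance between each of roll3, roll2 and basket_mid below 0.105 m or distance between each of roll4, roll0 and basket_mid below 0.105 m or distance between each of roll4, roll1 and basket_mid below 0.105 m or distance between each of roll4, roll2 and basket_mid below 0.105 m or distance between each of roll4, roll3 and basket_mid below 0.105 m or distance between each of roll5, roll0 and basket_mid below 0.105 m or distance between each of roll5, roll1 and basket_mid below 0.105 m or distance between each of roll5, roll2 and basket_mid below 0.105 m or distance between each of roll5, roll3 and basket_mid below 0.105 m or distance between each of roll5, roll4 and basket_mid below 0.105 m or distance between each of roll6, roll0 and basket_mid below 0.105 m or distance between each of roll6, roll1 and basket_mid below 0.105 m or distance between each of roll6, roll2 and basket_mid below 0.105 m or distance between each of roll6, roll3 and basket_mid below 0.105 m or distance between each of roll6, roll4 and basket_mid below 0.105 m or distance between each of roll6, roll5 and basket_mid below 0.105 m)), for 0.3 s.
At the end, for the whole second after the job is handed in: Two or more rolls in the basket (centre within 105 mm of basket_mid), every other roll in the roll bin; scoop flat on the board (origin within 90 mm along, 80 mm across its middle, tilt below 0.1 rad); both bins shut (below 0.06 rad); basket upright; all at rest ((distance between each of roll1, roll0 and basket_mid below 0.105 m or distance between each of roll2, roll0 and basket_mid below 0.105 m or distance between each of roll2, roll1 and basket_mid below 0.105 m or distance between each of roll3, roll0 and basket_mid below 0.105 m or distance between each of roll3, roll1 and basket_mid below 0.105 m or distance between each of roll3, roll2 and basket_mid below 0.105 m or distance between each of roll4, roll0 and basket_mid below 0.105 m or distance between each of roll4, roll1 and basket_mid below 0.105 m or distance between each of roll4, roll2 and basket_mid below 0.105 m or distance between each of roll4, roll3 and basket_mid below 0.105 m or distance between each of roll5, roll0 and basket_mid below 0.105 m or distance between each of roll5, roll1 and basket_mid below 0.105 m or distance between each of roll5, roll2 and basket_mid below 0.105 m or distance between each of roll5, roll3 and basket_mid below 0.105 m or distance between each of roll5, roll4 and basket_mid below 0.105 m or distance between each of roll6, roll0 and basket_mid below 0.105 m or distance between each of roll6, roll1 and basket_mid below 0.105 m or distance between each of roll6, roll2 and basket_mid below 0.105 m or distance between each of roll6, roll3 and basket_mid below 0.105 m or distance between each of roll6, roll4 and basket_mid below 0.105 m or distance between each of roll6, roll5 and basket_mid below 0.105 m) and (distance between roll0 and basket_mid below 0.105 m or (x of roll0 in the frame of roll_bin_hinge between -0.075 and 0.09 m and y of roll0 in the frame of roll_bin_hinge between -0.115 and 0.115 m and z of roll0 in the frame of roll_bin_hinge between 0 and 0.15 m)) and (distance between roll1 and basket_mid below 0.105 m or (x of roll1 in the frame of roll_bin_hinge between -0.075 and 0.09 m and y of roll1 in the frame of roll_bin_hinge between -0.115 and 0.115 m and z of roll1 in the frame of roll_bin_hinge between 0 and 0.15 m)) and (distance between roll2 and basket_mid below 0.105 m or (x of roll2 in the frame of roll_bin_hinge between -0.075 and 0.09 m and y of roll2 in the frame of roll_bin_hinge between -0.115 and 0.115 m and z of roll2 in the frame of roll_bin_hinge between 0 and 0.15 m)) and (distance between roll3 and basket_mid below 0.105 m or (x of roll3 in the frame of roll_bin_hinge between -0.075 and 0.09 m and y of roll3 in the frame of roll_bin_hinge between -0.115 and 0.115 m and z of roll3 in the frame of roll_bin_hinge between 0 and 0.15 m)) and (distance between roll4 and basket_mid below 0.105 m or (x of roll4 in the frame of roll_bin_hinge between -0.075 and 0.09 m and y of roll4 in the frame of roll_bin_hinge between -0.115 and 0.115 m and z of roll4 in the frame of roll_bin_hinge between 0 and 0.15 m)) and (distance between roll5 and basket_mid below 0.105 m or (x of roll5 in the frame of roll_bin_hinge between -0.075 and 0.09 m and y of roll5 in the frame of roll_bin_hinge between -0.115 and 0.115 m and z of roll5 in the frame of roll_bin_hinge between 0 and 0.15 m)) and (distance between roll6 and basket_mid below 0.105 m or (x of roll6 in the frame of roll_bin_hinge between -0.075 and 0.09 m and y of roll6 in the frame of roll_bin_hinge between -0.115 and 0.115 m and z of roll6 in the frame of roll_bin_hinge between 0 and 0.15 m)) and linear speed of each of roll0, roll1, roll2, roll3, roll4, roll5, roll6 below 0.03 m/s and x of scoop in the frame of board_top between -0.09 and 0.09 m and y of scoop in the frame of board_top between -0.08 and 0.08 m and z of scoop in the frame of board_top between -0.006 and 0.008 m and angle between each of scoop, basket_mid's own z axis and vertical below 0.1 rad and linear speed of scoop below 0.02 m/s and value of joint each of roll_bin, box_bin below 0.06 rad); the robot touches nothing.
It fails at once if the gripper or arm touches a roll (contact force between any of the fingers, the arm and roll0 above 0.3 N or contact force between any of the fingers, the arm and roll1 above 0.3 N or contact force between any of the fingers, the arm and roll2 above 0.3 N or contact force between any of the fingers, the arm and roll3 above 0.3 N or contact force between any of the fingers, the arm and roll4 above 0.3 N or contact force between any of the fingers, the arm and roll5 above 0.3 N or contact force between any of the fingers, the arm and roll6 above 0.3 N).
It fails at once if the other bin is swung out (value of joint box_bin above 0.15 rad).
It fails at once if the bottle, jar, cup or tongs are pushed by more than 30 mm or tipped over (distance of any of syrup, jam, cup, tongs from where it was at the start of the episode above 0.03 m or angle between any of syrup, jam, cup, tongs's own z axis and vertical above 0.35 rad).
It fails at once if the basket is pushed more than 50 mm (distance of basket_mid from where it was at the start of the episode above 0.05 m).
It also fails if it takes over 72 s, if anything falls off the work surface, if the arm or the gripper's body presses on something with over 40 N, if the wrist force passes 120 N, or if a joint passes its speed limit or range.

## Working session

There is one attempt and no reset: what is moved stays moved. The work goes in short steps, Python scripts to look and compute and a tool call to move; the robot and the scene stay as the last step left them, time stands still between calls to the robot, and variables do not carry over. Pictures are saved under pics/ and viewed, and the job is handed in when it is done.

Besides the shell and the picture viewer there is one more tool, called after "Call:" by a JSON object that holds its "name" and its "arguments". apply_moves: Moves the arm, as the interface text tells. Its arguments: {"type":"object","properties":{"moves":{"type":"array"},"jaw":{"type":"number"},"grip_force":{"type":"number"}},"required":["moves"]}

```bash
ls; mkdir -p pics; cat > h.py <<'E'
import numpy as np, cv2
from bench import r
from scipy.spatial.transform import Rotation as R
def shot(name,fn=None):
    p=r.get_image(name)
    if fn: cv2.imwrite('pics/'+fn,p['image'])
    return p
def px2w(p,u,v,d=None):
    K=p['intrinsics'];d=p['depth'][v,u] if d is None else d
    c=np.array([(u-K[0,2])/K[0,0]*d,-(v-K[1,2])/K[1,1]*d,-d])
    return R.from_quat(p['orientation']).apply(c)+p['eye']
def w2px(p,X):
    K=p['intrinsics'];c=R.from_quat(p['orientation']).inv().apply(np.array(X)-p['eye'])
    return np.array([K[0,2]+K[0,0]*c[...,0]/-c[...,2],K[1,2]+K[1,1]*c[...,1]/c[...,2]])
E
python3 - <<'E'
from h import *
np.set_printoptions(precision=4,suppress=True)
print(r.tcp_to_grasp); s=r.read_state(); print(s)
for n in ['scene','top','wrist']:
    p=shot(n,n+'0.png'); print(n,p['eye'],p['orientation'],p['intrinsics'].tolist() if hasattr(p['intrinsics'],'tolist') else p['intrinsics'])
    for l in ['roll_bin_hinge','roll_bin_handle','box_bin_hinge','rack','scoop','scoop_grip','board_top','basket_mid','syrup','jam','cup','tongs','roll_bin_trough']:
        for d in r.landmark_of(l,p)[:2]: print(l,np.array(d['position']),round(d['conf'],2))
E
```

```text
pics
0.0187
{'t': 0.0, 'q': array([-1.4631,  0.1591,  1.5982, -0.    ,  1.3862, -0.2101]), 'joint_velocities': array([-0.0002, -0.0013,  0.0009, -0.0012, -0.    ,  0.0004]), 'effort': array([ -0.0008, -39.6013, -33.1423,  -0.0004,   0.0085,   0.    ]), 'tcp_pos': array([ 0.1796, -0.5456,  0.2303]), 'orientation': array([ 0.8101, -0.5863, -0.0006, -0.0007]), 'force': array([ 0.0708,  0.5779, -0.0966]), 'moment': array([ 0.0197,  0.0066, -0.0131]), 'gripper_width': 0.08522774708982554}
scene [ 1.0532 -0.0499  0.8573] [0.2338 0.2107 0.6297 0.7102] [[360.8591937230428, 0.0, 317.6514225069288], [0.0, 360.8591937230428, 194.05829772615448], [0.0, 0.0, 1.0]]
roll_bin_hinge [ 0.6722 -0.1693  0.0422] 0.83
roll_bin_hinge [ 0.6396 -0.1742  0.0409] 0.39
roll_bin_handle [ 0.5644 -0.1838  0.1979] 0.82
box_bin_hinge [ 0.4504 -0.3782  0.0329] 0.73
box_bin_hinge [0.6421 0.0827 0.0404] 0.72
rack [ 0.6584 -0.0447  0.0005] 0.69
rack [0.6389 0.0814 0.0386] 0.35
scoop [0.5134 0.4123 0.0073] 0.68
scoop [ 0.6827 -0.3835 -0.001 ] 0.36
board_top [0.499  0.3944 0.0132] 0.65
basket_mid [ 0.4485 -0.3794  0.0338]
[... 620 characters left out ...]
ox_bin_hinge [ 0.6727 -0.1721  0.0429] 0.43
rack [ 0.6537 -0.0466 -0.0024] 0.58
scoop [0.5139 0.4126 0.0074] 0.62
scoop [ 0.6549 -0.0485 -0.0019] 0.34
scoop_grip [0.4048 0.4594 0.117 ] 0.71
scoop_grip [ 0.7379 -0.164   0.0654] 0.6
board_top [0.4969 0.3976 0.0086] 0.82
board_top [0.375  0.0297 0.0004] 0.55
syrup [ 0.6847 -0.3868 -0.0026] 0.66
syrup [ 0.7402 -0.2333  0.0659] 0.63
jam [0.6807 0.388  0.0024] 0.89
cup [0.3716 0.0321 0.0038] 0.65
tongs [ 0.3563 -0.1674  0.0021] 0.9
roll_bin_trough [ 0.6437 -0.1714  0.0376] 0.68
wrist [ 0.2446 -0.5254  0.3735] [-0.1108  0.0805 -0.5812  0.8022] [[315.5988165113449, 0.0, 319.423016866259], [0.0, 315.5988165113449, 202.6835586362621], [0.0, 0.0, 1.0]]
```

View pics/scene0.png

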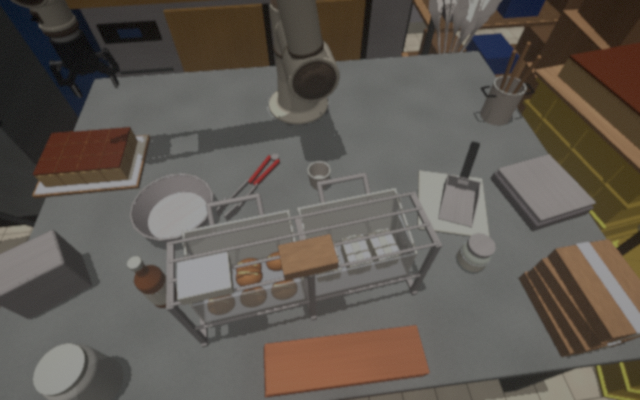

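View pics/top0.png

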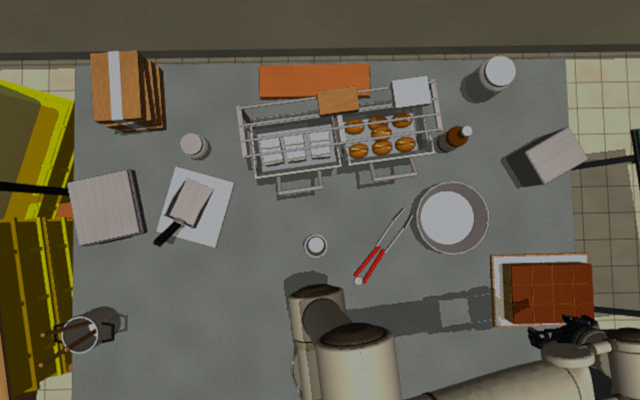

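View pics/wrist0.png

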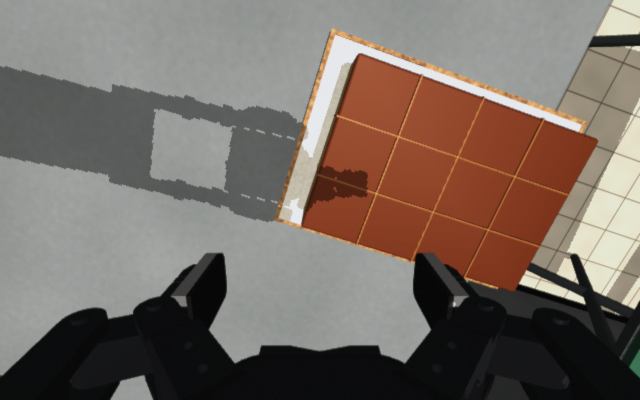

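The roll bin is in the right-hand bay (top image: rolls near (380,135), its handle near (395,175)). The board and scoop are on the left at (195,205), and the basket is on the right at (450,215). Next I'll refine the handle, rack and scoop positions with depth.

```bash
python3 - <<'E'
from h import *
import pickle
np.set_printoptions(precision=4,suppress=True)
T=shot('top');S=shot('scene'); pickle.dump((T,S),open('ts0.pkl','wb'))
print(r.read_state()['t'])
H=np.array([.673,-.172,.041]);print(w2px(T,H+[-.111,-.013,.16]),w2px(S,H+[-.111,-.013,.16]))
# bar: cloud from both
for p in (T,S):
    v,u=np.mgrid[0:400,0:640]; d=p['depth']; K=p['intrinsics']
    c=np.stack([(u-K[0,2])/K[0,0]*d,-(v-K[1,2])/K[1,1]*d,-d],-1).reshape(-1,3)
    P=R.from_quat(p['orientation']).apply(c)+p['eye']; P=P[d.ravel()>0]
    def box(lo,hi): return P[((P>lo)&(P<hi)).all(1)]
    q=box([.53,-.26,.17],[.60,-.10,.225]); print('bar',len(q))
    for y in np.arange(-.25,-.11,.02):
        s=q[abs(q[:,1]-y)<.01]; 
        if len(s): print(round(y,2),len(s),np.median(s,0),s[:,0].min(),s[:,0].max(),s[:,2].max())
    g=box([.36,.40,.03],[.47,.50,.2]); 
    print('scoop handle',len(g)); 
    for z in np.arange(.04,.15,.015):
        s=g[abs(g[:,2]-z)<.0075]; 
        if len(s): print(round(z,3),len(s),s.mean(0))
    b=box([.3,-.5,.0],[.58,-.26,.075]); b=b[b[:,2]>.05]; 
    (cx,cy),rad=cv2.minEnclosingCircle(b[:,:2].astype(np.float32)); print('basket rim',cx,cy,rad,b[:,2].max())
    q=box([.38,.28,.008],[.62,.5,.02]); print('board',len(q),q.mean(0),cv2.minAreaRect(q[:,:2].astype(np.float32)))
E
```

```text
2.2
[395.0059 176.4165] [233.3234 200.426 ]
bar 312
-0.25 14 [ 0.5738 -0.2415  0.202 ] 0.5618371849170909 0.5926653645309556 0.2080473198180437
-0.23 69 [ 0.575  -0.2341  0.2022] 0.5595656129824469 0.5995743719142256 0.20967561593635953
-0.21 34 [ 0.5646 -0.2105  0.2056] 0.5574861105721969 0.5704146184433412 0.20961850651417868
-0.19 35 [ 0.5619 -0.1897  0.2052] 0.554976308086423 0.5679577151289711 0.21137045962018042
-0.17 36 [ 0.5588 -0.1697  0.2055] 0.5527278684235978 0.565822801048665 0.21169424138422932
-0.15 33 [ 0.5558 -0.1496  0.2059] 0.5501233792589447 0.5634385080990136 0.21175296808493727
-0.13 88 [ 0.5716 -0.1282  0.1942] 0.5504131214358369 0.5996813183848271 0.20801642292975098
-0.11 3 [ 0.5995 -0.1151  0.195 ] 0.5937427827297003 0.5997757722812497 0.19619718068494763
scoop handle 374
0.04 44 [0.4517 0.4335 0.0428]
0.055 69 [0.45   0.437  0.0555]
0.07 41 [0.4378 0.4411 0.0704]
0.085 39 [0.4293 0.4453 0.0854]
0.1 45 [0.421  0.4488 0.0996]
0.115 46 [0.4126 0.4532 0.1154]
0.13 50 [0.4023 0.4581 0.1308]
0.145 37 [0.3971 0.4622 0.141 ]
basket rim 0.4471164345741272 -0.3797601
[... 646 characters left out ...]
2070714809905
-0.15 48 [ 0.5622 -0.1493  0.2063] 0.5552912547642515 0.5663732474220193 0.20845897517679002
-0.13 123 [ 0.5736 -0.129   0.1963] 0.5534379513451488 0.5956498745010221 0.20785379800601855
scoop handle 533
0.04 80 [0.4552 0.4297 0.0414]
0.055 118 [0.4538 0.4346 0.0543]
0.07 56 [0.4431 0.4425 0.0697]
0.085 58 [0.4341 0.4461 0.0846]
0.1 58 [0.4258 0.4504 0.1   ]
0.115 61 [0.4172 0.4542 0.1149]
0.13 63 [0.4081 0.4583 0.13  ]
0.145 27 [0.4028 0.462  0.1395]
basket rim 0.45047804713249207 -0.3794908821582794 0.11108780652284622 0.06580401021476923
board 3053 [0.5138 0.392  0.0124] ((0.5008324384689331, 0.3983011841773987), (0.18909071385860443, 0.21273905038833618), 73.76148986816406)
```

```bash
cat >> h.py <<'E'
np.set_printoptions(precision=4,suppress=True)
YAW=0.125
BAR0=np.array([.5635,-.1845,.202])
Rr=R.from_euler('z',YAW)
HINGE=BAR0-Rr.apply([-.112,0,.160])
def bar(a): 
    c,s=np.cos(a),np.sin(a); return HINGE+Rr.apply([-.112*c-.160*s,0,.160*c-.112*s])
DOWN=R.from_quat([1,0,0,0])  # tool x=world x, z down
def toolbar(b): return Rr*R.from_euler('y',-b)*DOWN
def rows(targets,label=''):
    """targets list of (pos,Rot); print move row relative to measured pose"""
    s=r.read_state(); p0=s['tcp_pos'];R0=R.from_quat(s['orientation'])
    print('t',s['t'],'tcp',p0,'q',s['q'],'F',s['force'],'w',s['gripper_width'])
    for p,Q in targets:
        d=R0.inv().apply(p-p0)/.15; w=(R0.inv()*Q).as_rotvec()/(2*np.pi)
        print('[%.3f,%.3f,%.3f,%.4f,%.4f,%.4f]'%(*d,*w),' dist %.0fmm ang %.1f'%(np.linalg.norm(d)*150,np.linalg.norm(w)*360))
E
python3 - <<'E'
from h import *
print(HINGE)
t=bar(0)+[0,0,.06]
s=r.read_state();p0=s['tcp_pos']
m=(p0+t)/2;
rows([(p0+(t-p0)*.25+[0,0,0.01],R.from_euler('z',-1.253+.34)*DOWN),(m+[0,0,.02],R.from_euler('z',-1.253+.69)*DOWN),(t,toolbar(0))])
E
```

```text
[ 0.6746 -0.1705  0.042 ]
t 2.2 tcp [ 0.1796 -0.5462  0.2313] q [-1.4631  0.1584  1.597  -0.      1.3861 -0.2101] F [-0.286  -0.294   0.1962] w 0.08479636565042188
[-0.373,-0.796,-0.118,0.0000,-0.0000,-0.0541]  dist 133mm ang 19.5
[-0.746,-1.592,-0.236,0.0000,-0.0000,-0.1098]  dist 266mm ang 39.5
[-1.491,-3.184,-0.205,0.0000,-0.0000,-0.2193]  dist 528mm ang 79.0
```

Call:
{"name": "apply_moves", "arguments": {"moves": [[-0.466,-0.99,-0.15,0,0,-0.07],[-0.466,-0.99,-0.15,0,0,-0.07],[-0.466,-0.99,-0.15,0,0,-0.07],[-0.466,-0.99,-0.15,0,0,-0.07]], "jaw": 0.45}}

```text
t: 2.53
tcp_pos: [0.2998, -0.4321, 0.2541]
orientation: [0.919, -0.393, 0.0, -0.0]
force: [1.0, -1.1, -0.8]
gripper_width: 0.047
```

```bash
python3 - <<'E'
from h import *
t=bar(0)+[0,0,.06]
rows([(t,toolbar(0))])
E
```

```text
t 2.5333 tcp [ 0.2998 -0.4321  0.2541] q [-1.1943  0.0148  1.7049  0.0002  1.4218 -0.386 ] F [ 0.9695 -1.056  -0.7687] w 0.046999677351523994
[0.021,-2.411,-0.052,-0.0000,-0.0000,-0.1485]  dist 362mm ang 53.5
```

Call:
{"name": "apply_moves", "arguments": {"moves": [[0.008,-0.99,-0.022,0,0,-0.07],[0.008,-0.99,-0.022,0,0,-0.07],[0.008,-0.99,-0.022,0,0,-0.07],[0.008,-0.99,-0.022,0,0,-0.07]]}}

```text
t: 2.87
tcp_pos: [0.41, -0.3292, 0.2575]
orientation: [0.983, -0.181, 0.001, -0.0]
force: [-0.3, -0.4, 0.9]
gripper_width: 0.0467
```

```bash
python3 - <<'E'
from h import *
t=bar(0)+[0,0,.06]
rows([(t,toolbar(0))])
E
```

```text
t 2.8667 tcp [ 0.41   -0.3292  0.2575] q [-0.9073  0.012   1.701   0.0014  1.4281 -0.5426] F [-0.32   -0.4038  0.8915] w 0.04669725693180909
[0.612,-1.266,-0.028,-0.0001,-0.0002,-0.0780]  dist 211mm ang 28.1
```

Call:
{"name": "apply_moves", "arguments": {"moves": [[0.48,-0.99,-0.022,0,0,-0.078],[0.48,-0.99,-0.022,0,0,-0.078],[0.48,-0.99,-0.022,0,0,-0.078],[0.48,-0.99,-0.022,0,0,-0.078],[0.48,-0.99,-0.022,0,0,-0.078]]}}

```text
t: 3.28
tcp_pos: [0.5327, -0.215, 0.2606]
orientation: [0.998, 0.064, 0.001, -0.001]
force: [-0.0, -0.3, -0.4]
gripper_width: 0.047
```

```bash
python3 - <<'E'
from h import *
t=bar(0)+[0,0,.06]
rows([(t,toolbar(0)),(bar(0)-[0,0,.020],toolbar(0))])
w=shot('wrist','w1.png')
for d in r.landmark_of('roll_bin_handle',w)[:2]: print(d)
E
```

```text
t 3.2833 tcp [ 0.5327 -0.215   0.2606] q [-0.5956  0.137   1.5629  0.0032  1.4408 -0.7241] F [-0.0082 -0.3087 -0.4231] w 0.04695944529761828
[0.230,-0.175,-0.009,-0.0003,-0.0004,0.0005]  dist 43mm ang 0.3
[0.228,-0.174,0.525,-0.0003,-0.0004,0.0005]  dist 90mm ang 0.3
{'position': [0.5584, -0.1838, 0.208], 'conf': 0.8}
{'position': [0.7335, -0.1645, 0.0647], 'conf': 0.21}
```

View pics/w1.png

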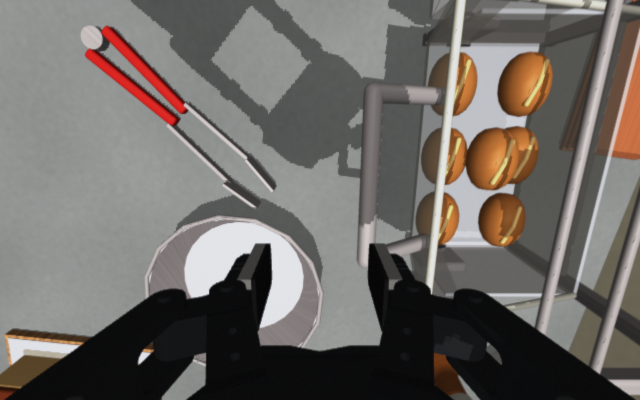

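The bar shows at (370,180), and the jaws are parallel to the rack. Moving over it and down.

Call:
{"name": "apply_moves", "arguments": {"moves": [[0.22,-0.175,0,0,0,0],[0.22,-0.175,0,0,0,0],[0.22,-0.175,0.26,0,0,0],[0.22,-0.175,0.525,0,0,0],[0.22,-0.175,0.525,0,0,0]]}}

```text
t: 3.8
tcp_pos: [0.5531, -0.1888, 0.1732]
orientation: [0.998, 0.057, -0.006, -0.004]
force: [-1.3, 1.3, -1.5]
gripper_width: 0.0468
```

```bash
python3 - <<'E'
from h import *
L=[]
for a,b in [(.1,.05),(.2,.1),(.3,.15),(.4,.2),(.5,.25),(.6,.3),(.68,.35),(.75,.4)]:
    Q=toolbar(b); L.append((bar(a)+Q.apply([0,0,.020]),Q))
rows(L)
w=shot('wrist','w2.png')
E
```

```text
t 3.8 tcp [ 0.5531 -0.1888  0.1732] q [-0.5353  0.2428  1.6173 -0.0005  1.2966 -0.6498] F [-1.2681  1.3016 -1.5062] w 0.04678722785888599
[-0.024,-0.019,0.021,-0.0014,0.0099,-0.0017]  dist 6mm ang 3.7
[-0.110,-0.017,0.112,-0.0013,0.0179,-0.0017]  dist 24mm ang 6.5
[-0.187,-0.016,0.211,-0.0013,0.0258,-0.0018]  dist 42mm ang 9.3
[-0.254,-0.014,0.317,-0.0012,0.0338,-0.0018]  dist 61mm ang 12.2
[-0.309,-0.012,0.430,-0.0012,0.0417,-0.0018]  dist 79mm ang 15.0
[-0.353,-0.011,0.548,-0.0012,0.0497,-0.0018]  dist 98mm ang 17.9
[-0.379,-0.010,0.645,-0.0011,0.0577,-0.0019]  dist 112mm ang 20.8
[-0.394,-0.009,0.731,-0.0011,0.0656,-0.0019]  dist 125mm ang 23.6
```

View pics/w2.png

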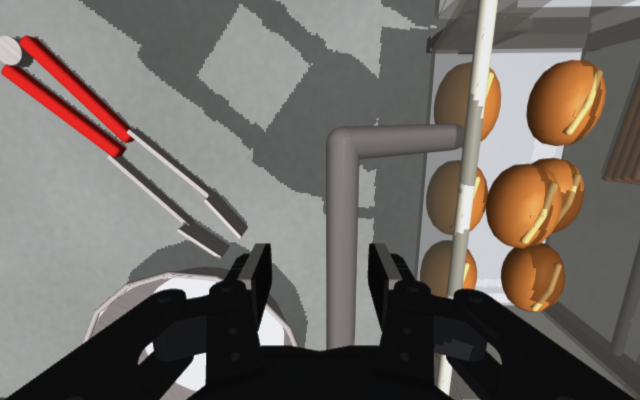

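```bash
python3 - <<'E'
from h import *
L=[]
for a,b in [(.1,.05),(.2,.1),(.3,.15),(.4,.2),(.5,.25),(.6,.3),(.68,.35),(.75,.4)]:
    Q=toolbar(b); L.append((bar(a)+Q.apply([0,0,.020]),Q))
rows(L)
print(r.read_state()['joint_velocities'])
E
```

```text
t 3.85 tcp [ 0.5547 -0.1896  0.1771] q [-0.5351  0.2402  1.6123 -0.0003  1.2997 -0.6498] F [ 0.3835 -0.1464  0.5967] w 0.046778836076661647
[-0.034,-0.026,0.048,-0.0009,0.0093,-0.0017]  dist 10mm ang 3.4
[-0.121,-0.024,0.138,-0.0009,0.0173,-0.0017]  dist 28mm ang 6.3
[-0.198,-0.023,0.236,-0.0009,0.0252,-0.0017]  dist 46mm ang 9.1
[-0.265,-0.022,0.342,-0.0008,0.0332,-0.0017]  dist 65mm ang 12.0
[-0.321,-0.020,0.455,-0.0008,0.0412,-0.0017]  dist 84mm ang 14.8
[-0.366,-0.019,0.573,-0.0007,0.0491,-0.0018]  dist 102mm ang 17.7
[-0.391,-0.018,0.670,-0.0007,0.0571,-0.0018]  dist 116mm ang 20.6
[-0.406,-0.018,0.756,-0.0006,0.0650,-0.0018]  dist 129mm ang 23.4
[ 0.0031 -0.0543 -0.1061  0.0016  0.0238  0.0002]
```

Call:
{"name": "apply_moves", "arguments": {"moves": [[0.045,-0.02,0,0,0.0015,0],[0.045,-0.02,0,0,0.0015,0],[-0.034,-0.02,0.048,0,0.009,0],[-0.121,-0.02,0.138,0,0.017,0],[-0.198,-0.02,0.236,0,0.025,0],[-0.265,-0.02,0.342,0,0.033,0],[-0.321,-0.02,0.455,0,0.041,0],[-0.366,-0.02,0.573,0,0.049,0],[-0.391,-0.02,0.67,0,0.057,0],[-0.406,-0.02,0.75,0,0.065,0],[-0.406,-0.02,0.75,0,0.065,0],[-0.406,-0.02,0.75,0,0.065,0]], "jaw": 0.75, "grip_force": 60}}

```text
t: 4.85
tcp_pos: [0.4964, -0.1943, 0.0695]
orientation: [0.978, 0.057, 0.201, -0.013]
force: [-13.9, 1.4, 1.5]
gripper_width: 0.0219
```

```bash
python3 - <<'E'
from h import *
print(HINGE,bar(.75))
t=shot('top','t3.png'); w=shot('wrist','w3.png')
rows([])
for n,p in (('top',t),('wrist',w)):
    for l in ['roll_bin_handle','roll_bin_trough','roll_bin_hinge']:
        for d in r.landmark_of(l,p)[:1]: print(n,l,np.array(d['position']),d['conf'])
E
```

```text
[ 0.6746 -0.1705  0.042 ] [ 0.4851 -0.1944  0.0827]
t 4.95 tcp [ 0.4965 -0.1942  0.0698] q [-0.787   0.0343  2.1375  0.4621  0.7682 -1.2094] F [-15.0589   0.4492   1.9422] w 0.02158882131868954
top roll_bin_handle [ 0.4824 -0.194   0.0856] 0.67
top roll_bin_trough [ 0.6494 -0.1719  0.016 ] 0.84
top roll_bin_hinge [ 0.6898 -0.2426  0.0801] 0.7
wrist roll_bin_handle [ 0.4809 -0.1954  0.0915] 0.76
wrist roll_bin_trough [ 0.6483 -0.1731  0.02  ] 0.59
```

View pics/t3.png

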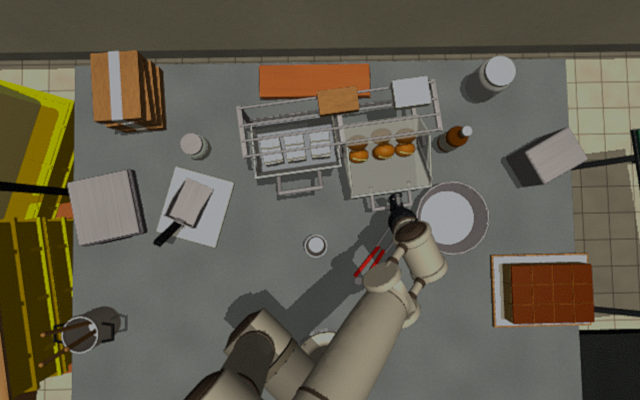

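View pics/w3.png

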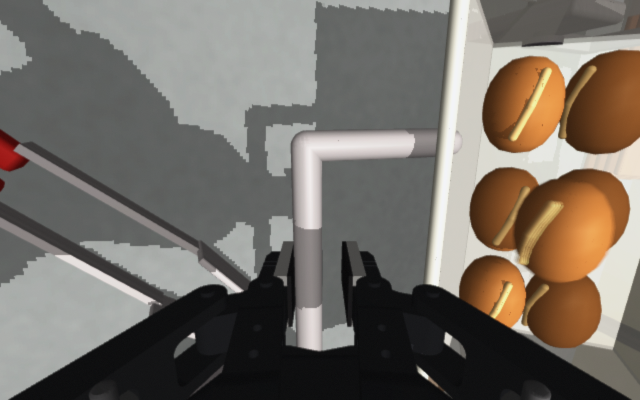

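Bin is fully forward; the handle landmark agrees with the predicted position. Releasing and moving to the scoop.

```bash
cat >> h.py <<'E'
def scoopR(yaw,pitch):  # pitch>0 = nose down
    return R.from_euler('z',yaw)*R.from_euler('y',pitch)
TZ=np.array([.530,0,-.848]); 
_M=np.stack([[0,1,0],np.cross(TZ/np.linalg.norm(TZ),[0,1,0]),TZ/np.linalg.norm(TZ)],1)
RG=R.from_matrix(_M)   # tool in scoop frame
GRIP=np.array([-.1144,0,.1043])
def tool_for(yaw,pitch,p,at=(0,0,0)):
    """tool pose so that scoop-frame point `at` lies at world p"""
    S=scoopR(yaw,pitch); Q=S*RG
    g=np.array(p)+S.apply(GRIP-np.array(at))
    return g+Q.apply([0,0,r.tcp_to_grasp]),Q
def seq(targets,vmax=.0417,wmax=7.1):
    pass
E
python3 - <<'E'
from h import *
Q=scoopR(-.43,0)*RG
g=np.array([.4055,.4585,.116])
pre=g+Q.apply([0,0,.0187-.08])
rows([(pre,Q),(g+Q.apply([0,0,.0187]),Q)])
E
```

```text
t 5.25 tcp [ 0.4965 -0.1942  0.0698] q [-0.7867  0.0344  2.1373  0.4613  0.7683 -1.2094] F [-15.468   -0.2921   2.3427] w 0.021266888982688616
[0.013,-4.506,-0.704,-0.0476,-0.0121,-0.1704]  dist 684mm ang 63.9
[0.057,-4.358,-0.194,-0.0476,-0.0121,-0.1704]  dist 654mm ang 63.9
```

Call:
{"name": "apply_moves", "arguments": {"moves": [[0.02,0,0,0,0,0],[0.02,0,0,0,0,0],[0,0,-0.25,0,0,0],[0,0,-0.5,0,0,0],[0,0,-0.75,0,0,0],[0,0,-1,0,0,0]], "jaw": 0.6}}

```text
t: 5.75
tcp_pos: [0.4387, -0.2021, 0.2108]
orientation: [0.977, 0.058, 0.203, -0.01]
force: [0.4, -1.8, 0.1]
gripper_width: 0.0345
```

```bash
python3 - <<'E'
from h import *
Q=scoopR(-.43,0)*RG
g=np.array([.4055,.4585,.116])
pre=g+Q.apply([0,0,.0187-.08])
rows([(pre,Q),(g+Q.apply([0,0,.0187]),Q)])
E
```

```text
t 5.75 tcp [ 0.4387 -0.2021  0.2108] q [-0.913  -0.3376  2.1509  0.384   1.1352 -1.1603] F [ 0.4461 -1.781   0.1097] w 0.034507268626966736
[-0.008,-4.513,0.291,-0.0463,-0.0125,-0.1709]  dist 678mm ang 63.9
[0.033,-4.368,0.802,-0.0463,-0.0125,-0.1709]  dist 666mm ang 63.9
```

Call:
{"name": "apply_moves", "arguments": {"moves": [[0,-0.99,0,-0.01,-0.0025,-0.04],[0,-0.99,0,-0.01,-0.0025,-0.04],[0,-0.99,0,-0.01,-0.0025,-0.04],[0,-0.99,0,-0.01,-0.0025,-0.04]], "jaw": 0.2}}

```text
t: 6.08
tcp_pos: [0.4215, -0.0517, 0.2099]
orientation: [0.964, 0.174, 0.198, 0.046]
force: [-0.2, -0.6, -0.9]
gripper_width: 0.0683
```

```bash
python3 - <<'E'
from h import *
Q=scoopR(-.43,0)*RG
g=np.array([.4055,.4585,.116])
pre=g+Q.apply([0,0,.0187-.08])
rows([(pre,Q),(g+Q.apply([0,0,.0187]),Q)])
E
```

```text
t 6.0833 tcp [ 0.4215 -0.0517  0.2099] q [-0.5569 -0.6359  2.3442  0.2211  1.08   -0.9831] F [-0.1765 -0.6359 -0.8689] w 0.06825375118070016
[0.868,-3.406,0.064,-0.0358,-0.0110,-0.1309]  dist 527mm ang 49.0
[0.882,-3.286,0.584,-0.0358,-0.0110,-0.1309]  dist 518mm ang 49.0
```

Call:
{"name": "apply_moves", "arguments": {"moves": [[0.25,-0.99,0,-0.01,-0.003,-0.04],[0.25,-0.99,0,-0.01,-0.003,-0.04],[0.25,-0.99,0,-0.01,-0.003,-0.04],[0.25,-0.99,0,-0.01,-0.003,-0.04]]}}

```text
t: 6.42
tcp_pos: [0.4076, 0.1009, 0.2012]
orientation: [0.934, 0.286, 0.189, 0.102]
force: [0.9, -1.1, 0.5]
gripper_width: 0.0684
```

```bash
python3 - <<'E'
from h import *
Q=scoopR(-.43,0)*RG
g=np.array([.4055,.4585,.116])
pre=g+Q.apply([0,0,.0187-.08])
rows([(pre,Q),(g+Q.apply([0,0,.0187]),Q)])
E
```

```text
t 6.4167 tcp [0.4076 0.1009 0.2012] q [ 0.0216 -0.6011  2.3475 -0.1106  0.9741 -0.5301] F [ 0.8787 -1.139   0.5162] w 0.06842657938888724
[1.191,-2.189,-0.090,-0.0254,-0.0088,-0.0911]  dist 374mm ang 34.2
[1.186,-2.101,0.436,-0.0254,-0.0088,-0.0911]  dist 368mm ang 34.2
```

Call:
{"name": "apply_moves", "arguments": {"moves": [[0.53,-0.99,-0.04,-0.011,-0.004,-0.04],[0.53,-0.99,-0.04,-0.011,-0.004,-0.04],[0.53,-0.99,-0.04,-0.011,-0.004,-0.04],[0.53,-0.99,-0.04,-0.011,-0.004,-0.04],[0.53,-0.99,-0.04,-0.011,-0.004,-0.04]]}}

```text
t: 6.83
tcp_pos: [0.3916, 0.2719, 0.1845]
orientation: [0.889, 0.395, 0.172, 0.158]
force: [1.2, 0.5, -0.6]
gripper_width: 0.0681
```

```bash
python3 - <<'E'
from h import *
Q=scoopR(-.43,0)*RG
g=np.array([.4055,.4585,.116])
pre=g+Q.apply([0,0,.0187-.08])
rows([(pre,Q),(g+Q.apply([0,0,.0187]),Q)])
E
```

```text
t 6.8333 tcp [0.3916 0.2719 0.1845] q [ 0.5848 -0.2145  2.1258 -0.4472  0.9752 -0.0449] F [ 1.1791  0.5051 -0.5855] w 0.06809986281432447
[0.923,-0.966,-0.139,-0.0153,-0.0054,-0.0507]  dist 201mm ang 19.2
[0.913,-0.912,0.391,-0.0153,-0.0054,-0.0507]  dist 202mm ang 19.2
```

Call:
{"name": "apply_moves", "arguments": {"moves": [[0.92,-0.966,-0.14,-0.0153,-0.0054,-0.0507],[0.92,-0.966,-0.14,-0.0153,-0.0054,-0.0507],[0.92,-0.966,-0.14,-0.0153,-0.0054,-0.0507],[0.92,-0.966,-0.14,-0.0153,-0.0054,-0.0507],[0.92,-0.966,-0.14,-0.0153,-0.0054,-0.0507],[0.92,-0.966,-0.14,-0.0153,-0.0054,-0.0507],[0.92,-0.966,-0.14,-0.0153,-0.0054,-0.0507],[0.92,-0.966,-0.14,-0.0153,-0.0054,-0.0507]]}}

```text
t: 7.5
tcp_pos: [0.3771, 0.4662, 0.1668]
orientation: [0.811, 0.517, 0.147, 0.233]
force: [-0.7, -1.1, -1.1]
gripper_width: 0.0682
```

```bash
python3 - <<'E'
from h import *
w=shot('wrist','w4.png')
Q=scoopR(-.43,0)*RG
g=np.array([.4055,.4585,.116])
pre=g+Q.apply([0,0,.0187-.08])
rows([(pre,Q),(g+Q.apply([0,0,.0187]),Q)])
for l in ['scoop','scoop_grip','board_top']:
    for d in r.landmark_of(l,w)[:1]: print(l,np.array(d['position']),d['conf'])
S=scoopR(-.43,0);o=g-S.apply(GRIP);print(o)
im=w['image']
for L in ([[65,46,0],[65,-46,0],[-65,-46,0],[-65,46,0],[65,46,0]],[[-63,0,22],[-129,0,128]]):
    P=w2px(w,o+S.apply(np.array(L)/1e3)).T.astype(int)
    cv2.polylines(im,[P],False,(0,255,0),1)
cv2.imwrite('pics/w4b.png',im)
E
```

```text
t 7.55 tcp [0.3772 0.4655 0.1667] q [ 0.9552  0.2844  1.6781 -0.6073  1.1493  0.0668] F [ 0.5929 -0.3161 -0.955 ] w 0.06836456369060577
[0.036,-0.017,-0.021,-0.0002,0.0009,-0.0007]  dist 7mm ang 0.4
[0.039,-0.017,0.513,-0.0002,0.0009,-0.0007]  dist 77mm ang 0.4
scoop [0.5061 0.4137 0.0101] 0.72
scoop_grip [0.4057 0.4587 0.1126] 0.71
[0.5095 0.4108 0.0117]
```

View pics/w4b.png

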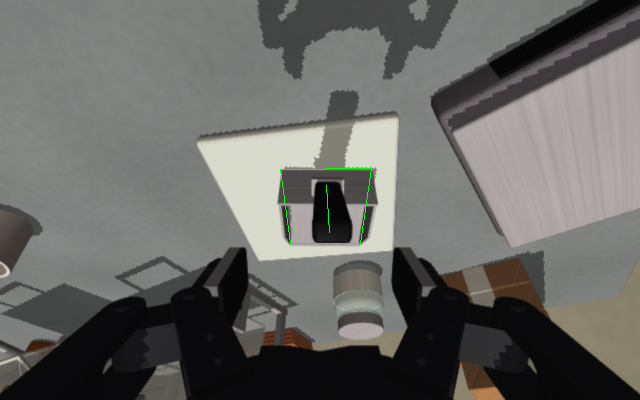

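The model outline matches the scoop in the picture (pan at (280–375, 168–243), handle at (330,210)). Now the grasp.

Call:
{"name": "apply_moves", "arguments": {"moves": [[0.037,-0.017,0,0,0,0],[0.037,-0.017,0.13,0,0,0],[0.037,-0.017,0.26,0,0,0],[0.037,-0.017,0.39,0,0,0],[0.037,-0.017,0.51,0,0,0],[0.037,-0.017,0.51,0,0,0],[0.037,-0.017,0.51,0,0,0]]}}

```text
t: 8.28
tcp_pos: [0.4134, 0.4532, 0.0983]
orientation: [0.811, 0.517, 0.145, 0.233]
force: [-0.4, 0.1, 0.0]
gripper_width: 0.0686
```

```bash
python3 - <<'E'
from h import *
Q=scoopR(-.43,0)*RG
g=np.array([.4055,.4585,.116])
rows([(g+Q.apply([0,0,.0187]),Q)])
w=shot('wrist','w5.png')
E
```

```text
t 8.2833 tcp [0.4134 0.4532 0.0983] q [ 0.8915  0.3908  1.6945 -0.6469  1.0198  0.0931] F [-0.4373  0.0504  0.0248] w 0.06857110191494353
[0.010,0.009,-0.009,-0.0005,0.0015,-0.0004]  dist 2mm ang 0.6
```

View pics/w5.png

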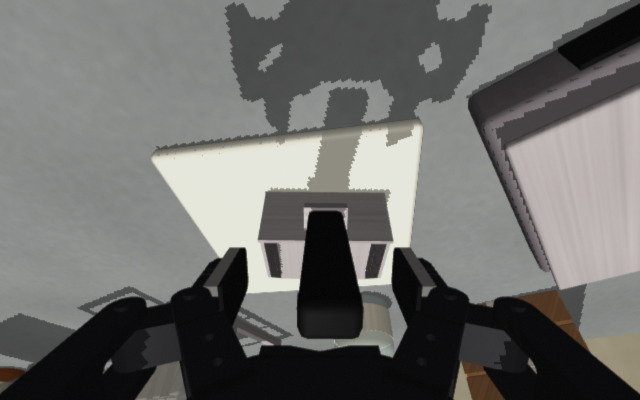

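Call:
{"name": "apply_moves", "arguments": {"moves": [[0.013,0.009,-0.01,0,0.001,0],[0.013,0.009,-0.01,0,0.001,0],[0.013,0.009,-0.01,0,0.001,0],[0.013,0.009,-0.01,0,0.001,0],[0.013,0.009,-0.01,0,0.001,0],[0.013,0.009,-0.01,0,0.001,0]], "jaw": 1, "grip_force": 110}}

```text
t: 8.83
tcp_pos: [0.4147, 0.4565, 0.1021]
orientation: [0.81, 0.518, 0.149, 0.231]
force: [-4.0, 1.9, 5.6]
gripper_width: 0.0227
```

Call:
{"name": "apply_moves", "arguments": {"moves": [[0,0.06,-0.1,0,0,0],[0,0.12,-0.2,0,0,0],[0,0.22,-0.35,0,0,0],[0,0.35,-0.55,0,0,0],[0,0.45,-0.72,0,0,0],[0,0.45,-0.72,0,0,0],[0,0.45,-0.72,0,0,0]]}}

```text
t: 9.42
tcp_pos: [0.4152, 0.4563, 0.2298]
orientation: [0.81, 0.518, 0.15, 0.23]
force: [0.8, -0.2, -3.5]
gripper_width: 0.0228
```

```bash
python3 - <<'E'
from h import *
rows([])
s=r.read_state();Q=R.from_quat(s['orientation']);S=Q*RG.inv();o=s['tcp_pos']-Q.apply([0,0,.0187])-S.apply(GRIP)
print(o,S.as_euler('zyx'))
w=shot('wrist'); im=w['image']; t=shot('top','t6.png'); 
for L in ([[65,46,0],[65,-46,0],[-65,-46,0],[-65,46,0],[65,46,0]],[[-63,0,22],[-129,0,128]],[[-65,-46,42],[65,-46,0]],[[-65,46,42],[65,46,0]]):
  for p,q in((w,w['image']),(t,t['image'])):
    P=w2px(p,o+S.apply(np.array(L)/1e3)).T.astype(int)
    cv2.polylines(q,[P],False,(0,255,0),1)
cv2.imwrite('pics/w6.png',w['image']);cv2.imwrite('pics/t6.png',cv2.resize(t['image'][80:300,60:340],None,fx=2.5,fy=2.5))
E
```

```text
t 9.4167 tcp [0.4152 0.4563 0.2298] q [ 0.8913  0.2297  1.611  -0.5782  1.2087 -0.0614] F [ 0.7729 -0.191  -3.4941] w 0.02281068621141878
[0.51   0.413  0.1411] [-0.4324  0.0004  0.0048]
```

View pics/w6.png

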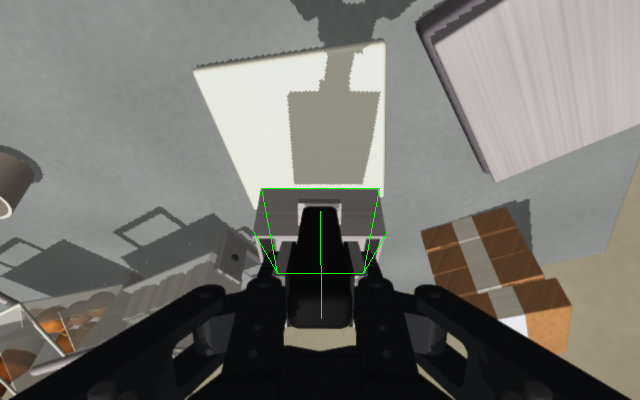

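View pics/t6.png

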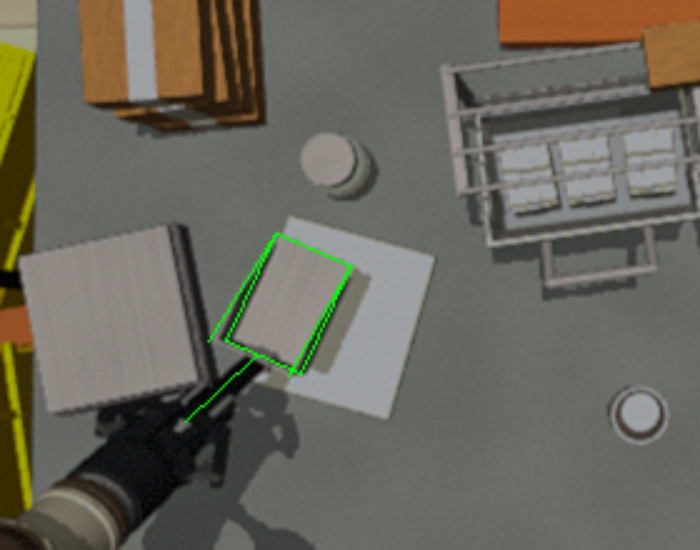

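```bash
python3 - <<'E'
from h import *
for n in ('top','scene'):
    t=shot(n)
    cv2.imwrite('pics/%s7.png'%n,cv2.resize(t['image'][90:220,320:460] if n=='top' else t['image'][180:350,140:340],None,fx=4,fy=4) if n=='top' else cv2.resize(t['image'][180:350,140:340],None,fx=3.5,fy=3.5))
    for d in r.landmark_of('roll0',t):
        p=np.array(d['position']); print(n,p,round(d['conf'],2),'rack-rel',Rr.inv().apply(p-HINGE))
E
```

```text
top [ 0.6367 -0.1003  0.0513] 0.73 rack-rel [-0.0289  0.0744  0.0093]
top [ 0.6499 -0.1746  0.0515] 0.59 rack-rel [-0.025  -0.0009  0.0095]
top [ 0.681  -0.1717  0.0796] 0.49 rack-rel [ 0.0062 -0.0019  0.0376]
top [ 0.6113 -0.1754  0.0794] 0.49 rack-rel [-0.0634  0.0031  0.0374]
top [ 0.6741 -0.0997  0.0847] 0.48 rack-rel [0.0083 0.0703 0.0427]
top [ 0.6617 -0.2409  0.0531] 0.46 rack-rel [-0.0216 -0.0682  0.0111]
top [ 0.6881 -0.2438  0.0861] 0.45 rack-rel [ 0.0042 -0.0744  0.0441]
scene [ 0.6096 -0.1805  0.0791] 0.63 rack-rel [-0.0658 -0.0018  0.0371]
```

View pics/top7.png

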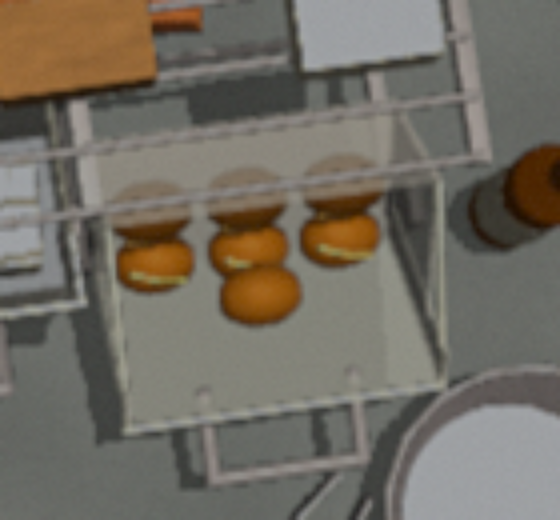

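View pics/scene7.png

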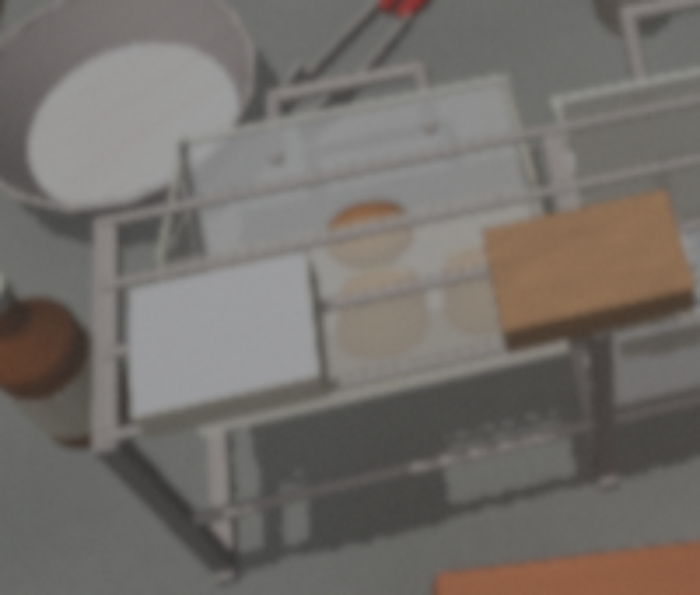

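```bash
python3 - <<'E'
from h import *
t=shot('top')
def rr(p): return Rr.inv().apply(p-HINGE)
v,u=np.mgrid[0:400,0:640]; d=t['depth']; K=t['intrinsics']
c=np.stack([(u-K[0,2])/K[0,0]*d,-(v-K[1,2])/K[1,1]*d,-d],-1).reshape(-1,3)
P=rr(R.from_quat(t['orientation']).apply(c)+t['eye'])
for x in np.arange(-.16,-.05,.01):
  for ys in ((-.1,-.05),(.05,.1)):
    m=P[(abs(P[:,0]-x)<.005)&(P[:,1]>ys[0])&(P[:,1]<ys[1])]
    if len(m): print(round(x,3),ys,len(m),np.percentile(m[:,2],[10,50,90]),'pred',-.020+(-.022-x)*np.tan(np.deg2rad(35)))
m=P[(abs(P[:,1])<.12)&(abs(P[:,0]+.145)<.02)&(P[:,2]>.05)]
print('rim',len(m),np.median(m,0) if len(m) else '')
m=P[(abs(P[:,1])<.04)&(abs(P[:,0]+.19)<.02)&(P[:,2]>.03)]; print('bar',len(m),np.median(m,0))
E
```

```text
-0.16 (-0.1, -0.05) 48 [-0.0452 -0.0423  0.0494] pred 0.07662864027293995
-0.16 (0.05, 0.1) 66 [-0.0456 -0.0423  0.0501] pred 0.07662864027293995
-0.15 (-0.1, -0.05) 71 [-0.0434  0.065   0.0702] pred 0.06962656489084285
-0.15 (0.05, 0.1) 73 [-0.0427  0.0648  0.0707] pred 0.06962656489084285
-0.14 (-0.1, -0.05) 57 [0.0559 0.059  0.0635] pred 0.06262448950874573
-0.14 (0.05, 0.1) 61 [0.0559 0.0599 0.0634] pred 0.06262448950874573
-0.13 (-0.1, -0.05) 57 [0.0479 0.0516 0.0563] pred 0.05562241412664863
-0.13 (0.05, 0.1) 57 [0.049  0.0528 0.0563] pred 0.05562241412664863
-0.12 (-0.1, -0.05) 59 [0.0415 0.0452 0.0489] pred 0.04862033874455153
-0.12 (0.05, 0.1) 54 [0.0418 0.0465 0.0499] pred 0.04862033874455153
-0.11 (-0.1, -0.05) 55 [0.0341 0.038  0.0425] pred 0.04161826336245443
-0.11 (0.05, 0.1) 57 [0.0342 0.0379 0.0419] pred 0.04161826336245443
-0.1 (-0.1, -0.05) 54 [0.027 0.031 0.034] pred 0.03461618798035733
-0.1 (0.05, 0.1) 54 [0.0269 0.0318 0.0355] pred 0.03461618798035733
-0.09 (-0.1, -0.05) 53 [0.0198 0.0238 0.0273] pred 0.027614112598260226
-0.09 (0.05, 0.1) 54 [0.0207 0.0246 0.0278] pred 0.027614112598260226
-0.08 (-0.1, -0.05) 51 [0.0125 0.0167 0.0205] pred 0.02061203721616312
-0.08 (0.05, 0.1) 53 [0.0145 0.0172 0.0215] pred 0.02061203721616312
-0.07 (-0.1, -0.05) 51 [0.0065 0.0095 0.0151] pred 0.013609961834066011
-0.07 (0.05, 0.1) 50 [0.0062 0.0098 0.0138] pred 0.013609961834066011
-0.06 (-0.1, -0.05) 51 [-0.0004  0.0029  0.0062] pred 0.0066078864519689105
-0.06 (0.05, 0.1) 52 [-0.      0.0034  0.0075] pred 0.0066078864519689105
rim 749 [-0.1403 -0.0018  0.0602]
bar 113 [-0.1934  0.0002  0.0444]
```

```bash
cat >> h.py <<'E'
H2=HINGE+Rr.apply([-.002,0,-.002])
NOSE=(.065,0,0)
def nose(x,z,pitch,y=0.,yaw=YAW):
    return tool_for(yaw,np.deg2rad(pitch),H2+Rr.apply([x/1e3,y/1e3,z/1e3]),NOSE)
E
python3 - <<'E'
from h import *
s=r.read_state()
Q0=R.from_quat(s['orientation'])
rows([(s['tcp_pos']+[0,0,.12],Q0),nose(-150,200,0),nose(-150,150,20),nose(-118,86,37)])
print(nose(-150,200,0)[0])
E
```

```text
t 9.7667 tcp [0.4144 0.4549 0.2263] q [ 0.8911  0.233   1.614  -0.5789  1.209  -0.0616] F [ 0.1834  0.2242 -2.1723] w 0.0228235708577234
[-0.002,0.422,-0.680,0.0000,0.0000,0.0000]  dist 120mm ang 0.0
[-4.194,1.631,0.223,-0.0006,0.0472,-0.0751]  dist 676mm ang 31.9
[-4.051,1.835,0.328,0.0535,0.0336,-0.0826]  dist 669mm ang 37.4
[-3.773,2.101,0.747,0.0994,0.0213,-0.0877]  dist 657mm ang 48.3
[ 0.3556 -0.2106  0.3284]
```

Call:
{"name": "apply_moves", "arguments": {"moves": [[-0.01,0.14,-0.23,0,0,0],[-0.05,0.28,-0.46,0.01,0.003,-0.007],[-0.15,0.42,-0.68,0.02,0.006,-0.014],[-0.35,0.48,-0.69,0.025,0.008,-0.021],[-0.55,0.55,-0.69,0.03,0.01,-0.028],[-0.75,0.62,-0.66,0.035,0.012,-0.035],[-0.97,0.7,-0.64,0.04,0.014,-0.04]]}}

```text
t: 10.35
tcp_pos: [0.3881, 0.306, 0.3647]
orientation: [0.753, 0.641, 0.087, 0.121]
force: [0.0, -0.3, -3.1]
gripper_width: 0.0225
```

```bash
python3 - <<'E'
from h import *
rows([nose(-150,180,25),nose(-118,86,37)])
s=r.read_state();Q=R.from_quat(s['orientation']);S=Q*RG.inv();o=s['tcp_pos']-Q.apply([0,0,.0187])-S.apply(GRIP)
print(o,S.as_euler('zyx'))
E
```

```text
t 10.35 tcp [0.3881 0.306  0.3647] q [ 0.5557 -0.2425  1.7523 -0.2158  1.4234 -0.845 ] F [ 0.0362 -0.3316 -3.0748] w 0.02245313830429361
[-3.332,0.649,0.237,0.0273,0.0135,-0.0443]  dist 510mm ang 19.3
[-3.194,0.910,0.824,0.0604,0.0088,-0.0457]  dist 513mm ang 27.4
[0.4649 0.2905 0.2524] [-0.1701  0.2605  0.0191]
```

Call:
{"name": "apply_moves", "arguments": {"moves": [[-0.25,0.05,0.02,0,0,0],[-0.5,0.1,0.035,0.005,0.003,-0.008],[-0.75,0.15,0.053,0.008,0.004,-0.013],[-1,0.2,0.07,0.01,0.005,-0.017]]}}

```text
t: 10.68
tcp_pos: [0.3945, 0.1521, 0.3671]
orientation: [0.72, 0.684, 0.072, 0.093]
force: [1.3, -0.5, -2.1]
gripper_width: 0.0225
```

```bash
python3 - <<'E'
from h import *
rows([nose(-150,180,25),nose(-118,86,37)])
E
```

```text
t 10.6833 tcp [0.3945 0.1521 0.3671] q [ 0.1286 -0.4807  1.9136 -0.0645  1.4828 -1.3922] F [ 1.2541 -0.5296 -2.1203] w 0.022509470888061222
[-2.366,0.211,0.074,0.0174,0.0087,-0.0275]  dist 356mm ang 12.1
[-2.276,0.520,0.647,0.0506,0.0058,-0.0283]  dist 363mm ang 21.0
```

Call:
{"name": "apply_moves", "arguments": {"moves": [[-0.25,0.02,0,0,0,0],[-0.5,0.05,0.015,0.004,0.002,-0.006],[-0.75,0.07,0.02,0.007,0.003,-0.01],[-1,0.09,0.03,0.008,0.004,-0.013]]}}

```text
t: 11.02
tcp_pos: [0.4002, 0.0013, 0.3694]
orientation: [0.693, 0.715, 0.06, 0.069]
force: [0.9, 0.5, -2.7]
gripper_width: 0.0225
```

```bash
python3 - <<'E'
from h import *
rows([nose(-150,180,25),nose(-118,86,37)])
E
```

```text
t 11.0167 tcp [0.4002 0.0013 0.3694] q [-0.3428 -0.5344  1.9372  0.0519  1.5638 -1.9403] F [ 0.9277  0.4805 -2.6709] w 0.022520461818020775
[-1.370,0.014,0.007,0.0094,0.0047,-0.0147]  dist 205mm ang 6.5
[-1.320,0.357,0.566,0.0427,0.0031,-0.0151]  dist 222mm ang 16.3
```

Call:
{"name": "apply_moves", "arguments": {"moves": [[-0.25,0,0,0.002,0.001,-0.003],[-0.5,0,0,0.004,0.002,-0.006],[-0.75,0.01,0,0.007,0.003,-0.01],[-0.98,0.01,0,0.008,0.004,-0.013],[-0.98,0.01,0,0.008,0.004,-0.013]]}}

```text
t: 11.43
tcp_pos: [0.4056, -0.1493, 0.3707]
orientation: [0.667, 0.742, 0.046, 0.044]
force: [0.1, 1.1, -2.8]
gripper_width: 0.023
```

```bash
python3 - <<'E'
from h import *
rows([nose(-150,180,25),nose(-140,140,30),nose(-118,86,37)])
E
```

```text
t 11.4333 tcp [ 0.4056 -0.1493  0.3707] q [-0.7001 -0.3786  1.8248  0.0894  1.6034 -2.3704] F [ 0.0524  1.121  -2.847 ] w 0.022957940392162982
[-0.365,-0.019,-0.008,0.0009,0.0010,-0.0029]  dist 55mm ang 1.1
[-0.361,0.112,0.213,0.0148,0.0009,-0.0029]  dist 65mm ang 5.4
[-0.355,0.356,0.532,0.0342,0.0007,-0.0030]  dist 110mm ang 12.4
```

Call:
{"name": "apply_moves", "arguments": {"moves": [[-0.18,-0.01,0,0.001,0,-0.002],[-0.365,-0.01,0,0.001,0.001,-0.003],[-0.363,0.05,0.1,0.008,0.001,-0.003],[-0.361,0.112,0.213,0.0148,0.001,-0.003],[-0.357,0.24,0.38,0.025,0.001,-0.003],[-0.355,0.356,0.532,0.034,0.001,-0.003],[-0.355,0.356,0.532,0.034,0.001,-0.003],[-0.355,0.356,0.532,0.034,0.001,-0.003]]}}

```text
t: 12.1
tcp_pos: [0.4753, -0.1881, 0.2966]
orientation: [0.657, 0.752, -0.03, -0.032]
force: [0.4, -0.3, -1.9]
gripper_width: 0.0226
```

```bash
python3 - <<'E'
from h import *
rows([nose(-118,86,37),nose(-118,50,37)])
t=shot('top');w=shot('wrist','w8.png')
s=r.read_state();Q=R.from_quat(s['orientation']);S=Q*RG.inv();o=s['tcp_pos']-Q.apply([0,0,.0187])-S.apply(GRIP)
print(S.as_euler('zyx'),o)
im=t['image']
for L in ([[65,46,0],[65,-46,0],[-65,-46,0],[-65,46,0],[65,46,0]],[[-63,0,22],[-129,0,128]]):
    cv2.polylines(im,[w2px(t,o+S.apply(np.array(L)/1e3)).T.astype(int)],False,(0,255,0),1)
cv2.imwrite('pics/t8.png',cv2.resize(im[80:260,300:500],None,fx=3,fy=3))
for d in r.landmark_of('roll0',w): print(Rr.inv().apply(np.array(d['position'])-H2),d['conf'])
E
```

```text
t 12.1 tcp [ 0.4753 -0.1881  0.2966] q [-0.5819  0.0193  1.6194 -0.0516  1.5739 -2.2857] F [ 0.3805 -0.3242 -1.8598] w 0.02261546343929897
[-0.049,-0.016,-0.013,-0.0001,-0.0011,0.0016]  dist 8mm ang 0.7
[-0.051,0.005,0.226,-0.0001,-0.0011,0.0016]  dist 35mm ang 0.7
[ 0.1646  0.6334 -0.0957] [ 0.5062 -0.185   0.1675]
[ 0.0113 -0.0052  0.0425] 0.92
[-0.1958  0.0039  0.272 ] 0.58
```

View pics/t8.png

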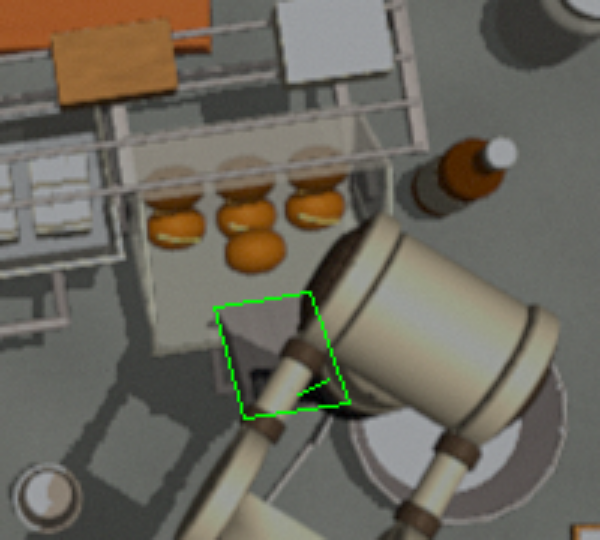

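View pics/w8.png

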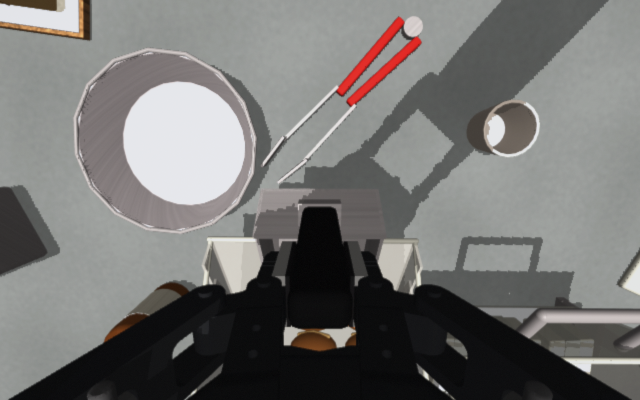

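```bash
python3 - <<'E'
from h import *
L=[nose(-118,70,37,0),nose(-118,51,37)]
for x in (-110,-98,-86,-74,-62): L.append(nose(x,49-(x+118)*.70,37))
rows(L)
E
```

```text
t 12.25 tcp [ 0.4754 -0.1897  0.3018] q [-0.5847  0.0107  1.6176 -0.0513  1.5738 -2.286 ] F [ 0.1524 -0.2696 -2.37  ] w 0.022776648143162482
[-0.039,-0.004,0.128,0.0012,-0.0001,0.0011]  dist 20mm ang 0.6
[-0.039,0.006,0.254,0.0012,-0.0001,0.0011]  dist 39mm ang 0.6
[-0.039,0.063,0.301,0.0012,-0.0001,0.0011]  dist 46mm ang 0.6
[-0.040,0.147,0.350,0.0012,-0.0001,0.0011]  dist 57mm ang 0.6
[-0.041,0.231,0.400,0.0012,-0.0001,0.0011]  dist 70mm ang 0.6
[-0.041,0.316,0.449,0.0012,-0.0001,0.0011]  dist 83mm ang 0.6
[-0.042,0.400,0.499,0.0012,-0.0001,0.0011]  dist 96mm ang 0.6
```

Call:
{"name": "apply_moves", "arguments": {"moves": [[-0.039,-0.004,0.06,0.001,0,0.001],[-0.039,-0.004,0.128,0.001,0,0.001],[-0.039,0.006,0.2,0.001,0,0.001],[-0.039,0.006,0.254,0.001,0,0.001],[-0.039,0.063,0.301,0.001,0,0.001],[-0.039,0.063,0.301,0.001,0,0.001],[-0.039,0.063,0.301,0.001,0,0.001]]}}

```text
t: 12.83
tcp_pos: [0.4827, -0.1943, 0.2543]
orientation: [0.661, 0.75, -0.031, -0.029]
force: [3.2, 0.1, -1.6]
gripper_width: 0.023
```

```bash
cat >> h.py <<'E'
def where():
    s=r.read_state();Q=R.from_quat(s['orientation']);S=Q*RG.inv();o=s['tcp_pos']-Q.apply([0,0,.0187])-S.apply(GRIP)
    n=Rr.inv().apply(o+S.apply(NOSE)-H2)*1e3
    print('nose rack mm',n,'yaw,pitch,roll deg',np.rad2deg(S.as_euler('ZYX')),'F rack',Rr.inv().apply(s['force']))
    return o,S
E
python3 - <<'E'
from h import *
where()
L=[]
for x in (-98,-86,-74,-62,-50,-40,-32): L.append(nose(x,49-(x+118)*.70,37))
rows(L)
E
```

```text
nose rack mm [-108.9136    0.8457   41.7729] yaw,pitch,roll deg [ 7.3206 36.8995  0.1654] F rack [ 3.1615 -0.2731 -1.5762]
t 12.8333 tcp [ 0.4827 -0.1943  0.2543] q [-0.5828  0.0623  1.6579 -0.054   1.488  -2.2735] F [ 3.1709  0.1232 -1.5762] w 0.02298895836546188
[-0.003,0.078,0.038,0.0003,-0.0004,0.0002]  dist 13mm ang 0.2
[-0.003,0.163,0.087,0.0003,-0.0004,0.0002]  dist 28mm ang 0.2
[-0.003,0.247,0.136,0.0003,-0.0004,0.0002]  dist 42mm ang 0.2
[-0.003,0.332,0.185,0.0003,-0.0004,0.0002]  dist 57mm ang 0.2
[-0.003,0.416,0.234,0.0003,-0.0004,0.0002]  dist 72mm ang 0.2
[-0.004,0.487,0.274,0.0003,-0.0004,0.0002]  dist 84mm ang 0.2
[-0.004,0.543,0.307,0.0003,-0.0004,0.0002]  dist 94mm ang 0.2
```

Call:
{"name": "apply_moves", "arguments": {"moves": [[0,0.04,0.018,0,0,0],[0,0.08,0.036,0,0,0],[0,0.12,0.06,0,0,0],[0,0.163,0.085,0,0,0],[0,0.205,0.11,0,0,0],[0,0.247,0.135,0,0,0],[0,0.29,0.16,0,0,0],[0,0.332,0.185,0,0,0],[0,0.375,0.21,0,0,0],[0,0.416,0.234,0,0,0],[0,0.416,0.234,0,0,0]]}}

```text
t: 13.75
tcp_pos: [0.5415, -0.1865, 0.2129]
orientation: [0.66, 0.75, -0.032, -0.03]
force: [1.9, -0.0, 0.9]
gripper_width: 0.0225
```

```bash
python3 - <<'E'
from h import *
where()
L=[]
for x,z,p in [(-40,-5,37),(-32,-11,37)]: L.append(nose(x,z,p))
rows(L)
t=shot('top','t9.png');w=shot('wrist','w9.png')
cv2.imwrite('pics/t9.png',cv2.resize(t['image'][80:260,300:500],None,fx=3,fy=3))
E
```

```text
nose rack mm [-50.1335   1.4043   0.1892] yaw,pitch,roll deg [ 7.376  37.0505  0.2189] F rack [ 1.8547 -0.2435  0.9132]
t 13.75 tcp [ 0.5415 -0.1865  0.2129] q [-0.5153  0.2299  1.5541 -0.0507  1.4302 -2.2038] F [ 1.8706 -0.0103  0.9132] w 0.022506594180578446
[-0.005,0.069,0.029,-0.0001,-0.0005,0.0003]  dist 11mm ang 0.2
[-0.005,0.126,0.064,-0.0001,-0.0005,0.0003]  dist 21mm ang 0.2
```

View pics/t9.png

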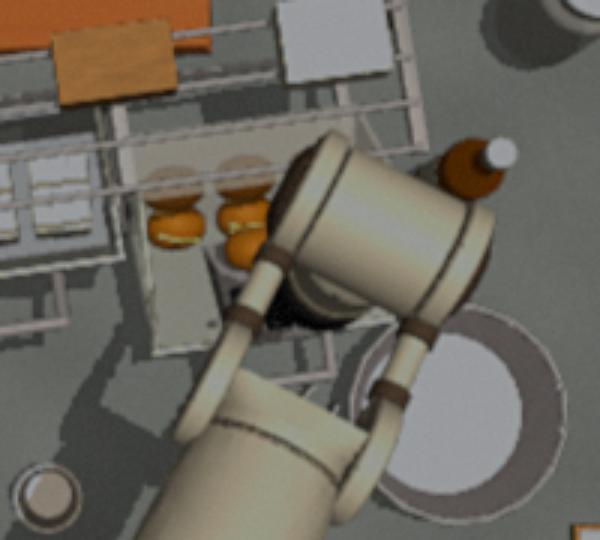

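View pics/w9.png

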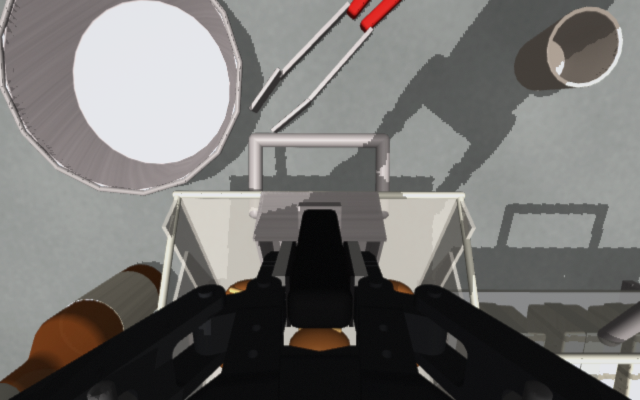

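```bash
python3 - <<'E'
from h import *
L=[]
K=[(-40,-5,37),(-32,-10.5,37),(-24,-3,32),(-12,10,25),(-3,20,17),(5,31,9),(7,45,2),(5,62,-5),(-4,76,-9),(-20,92,-12)]
L=[nose(*k) for k in K]
rows(L)
E
```

```text
t 13.85 tcp [ 0.5412 -0.1865  0.213 ] q [-0.5159  0.2287  1.5553 -0.0503  1.4297 -2.2042] F [ 2.7752  0.0502 -0.1825] w 0.022847074211088725
[-0.005,0.071,0.029,-0.0000,-0.0005,0.0002]  dist 12mm ang 0.2
[-0.005,0.128,0.061,-0.0000,-0.0005,0.0002]  dist 21mm ang 0.2
[-0.005,0.083,0.067,-0.0139,-0.0005,0.0002]  dist 16mm ang 5.0
[-0.005,0.034,0.072,-0.0334,-0.0005,0.0002]  dist 12mm ang 12.0
[-0.005,-0.034,0.129,-0.0556,-0.0005,0.0001]  dist 20mm ang 20.0
[-0.005,-0.091,0.196,-0.0778,-0.0005,0.0001]  dist 32mm ang 28.0
[-0.006,-0.159,0.239,-0.0973,-0.0005,0.0001]  dist 43mm ang 35.0
[-0.005,-0.238,0.273,-0.1167,-0.0005,0.0000]  dist 54mm ang 42.0
[-0.005,-0.330,0.271,-0.1278,-0.0005,0.0000]  dist 64mm ang 46.0
[-0.005,-0.459,0.239,-0.1361,-0.0005,0.0000]  dist 78mm ang 49.0
```

Call:
{"name": "apply_moves", "arguments": {"moves": [[-0.005,0.035,0.015,0,0,0],[-0.005,0.071,0.029,0,0,0],[-0.005,0.1,0.045,0,0,0],[-0.005,0.128,0.061,0,0,0],[-0.005,0.128,0.061,0,0,0],[-0.005,0.105,0.064,-0.007,0,0],[-0.005,0.083,0.067,-0.0139,0,0],[-0.005,0.058,0.07,-0.024,0,0],[-0.005,0.034,0.072,-0.0334,0,0]]}}

```text
t: 14.6
tcp_pos: [0.5441, -0.1866, 0.2019]
orientation: [0.66, 0.749, 0.047, 0.039]
force: [-4.2, -0.3, -6.2]
gripper_width: 0.0226
```

```bash
python3 - <<'E'
from h import *
where()
K=[(-12,10,25),(-3,20,17),(5,31,9),(7,45,2),(5,62,-5),(-4,76,-9),(-20,92,-12)]
L=[nose(*k) for k in K]
rows(L)
t=shot('top','t9.png');w=shot('scene','s10.png')
cv2.imwrite('pics/t10.png',cv2.resize(t['image'][80:260,300:500],None,fx=3,fy=3))
cv2.imwrite('pics/s10.png',cv2.resize(w['image'][180:350,140:340],None,fx=3,fy=3))
E
```

```text
nose rack mm [-13.2973   1.0058  10.1073] yaw,pitch,roll deg [ 7.3427 24.9919  0.2159] F rack [-4.1575  0.2585 -6.2059]
t 14.6 tcp [ 0.5441 -0.1866  0.2019] q [-0.5854  0.1004  1.7247  0.0876  1.227  -2.3084] F [-4.1573 -0.2618 -6.2059] w 0.02264045473248207
[-0.002,0.009,0.002,0.0000,-0.0006,0.0002]  dist 1mm ang 0.2
[-0.002,-0.070,0.043,-0.0222,-0.0006,0.0001]  dist 12mm ang 8.0
[-0.002,-0.140,0.097,-0.0444,-0.0006,0.0001]  dist 26mm ang 16.0
[-0.002,-0.215,0.125,-0.0639,-0.0006,0.0001]  dist 37mm ang 23.0
[-0.002,-0.300,0.141,-0.0833,-0.0006,0.0000]  dist 50mm ang 30.0
[-0.002,-0.389,0.120,-0.0944,-0.0006,0.0000]  dist 61mm ang 34.0
[-0.002,-0.509,0.062,-0.1028,-0.0006,-0.0000]  dist 77mm ang 37.0
```

View pics/t10.png

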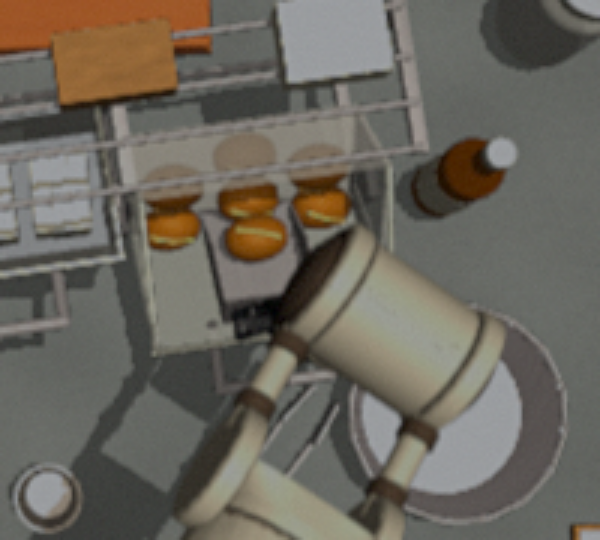

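View pics/s10.png

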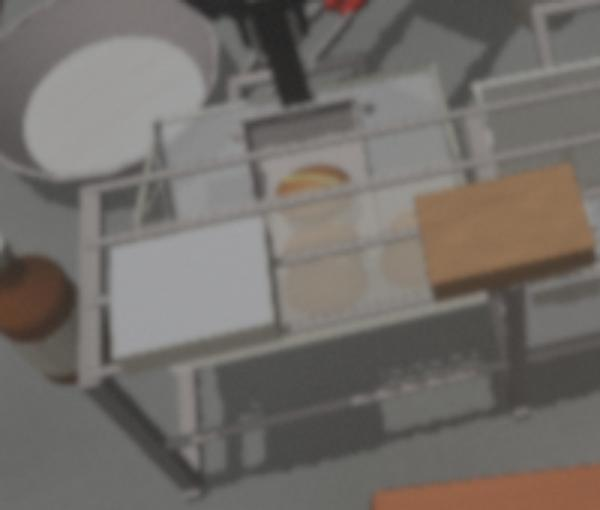

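Two rolls are over the pan in the top view, at (255,235) and (248,200). Continuing the curl.

Call:
{"name": "apply_moves", "arguments": {"moves": [[0,-0.03,0.022,-0.011,0,0],[0,-0.07,0.043,-0.022,0,0],[0,-0.105,0.07,-0.033,0,0],[0,-0.14,0.097,-0.0444,0,0],[0,-0.178,0.111,-0.054,0,0],[0,-0.215,0.125,-0.0639,0,0],[0,-0.258,0.133,-0.074,0,0],[0,-0.3,0.141,-0.083,0,0],[0,-0.345,0.13,-0.089,0,0],[0,-0.389,0.12,-0.094,0,0],[0,-0.45,0.09,-0.1,0,0],[0,-0.509,0.062,-0.103,0,0]]}}

```text
t: 15.7
tcp_pos: [0.4829, -0.1758, 0.2069]
orientation: [0.63, 0.69, 0.267, 0.237]
force: [0.8, 0.1, -2.9]
gripper_width: 0.0227
```

```bash
python3 - <<'E'
from h import *
where()
K=[(-20,92,-12),(-45,115,-14),(-75,145,-14),(-110,190,-14)]
L=[nose(*k) for k in K]
rows(L)
t=shot('top','t9.png');w=shot('scene','s10.png')
cv2.imwrite('pics/t11.png',cv2.resize(t['image'][80:260,300:500],None,fx=3,fy=3))
cv2.imwrite('pics/s11.png',cv2.resize(w['image'][180:350,140:340],None,fx=3,fy=3))
E
```

```text
nose rack mm [ -6.8973  13.5789 108.6112] yaw,pitch,roll deg [ 5.316  -9.8176  0.5228] F rack [ 0.8229  0.0188 -2.9174]
t 15.7 tcp [ 0.4829 -0.1758  0.2069] q [-0.9702 -0.4067  2.3169  0.7765  0.9914 -2.9933] F [ 0.8142  0.1212 -2.9174] w 0.022651631536389116
[-0.129,-0.177,0.051,-0.0060,0.0023,-0.0045]  dist 34mm ang 2.8
[-0.133,-0.236,-0.150,-0.0116,0.0024,-0.0045]  dist 46mm ang 4.6
[-0.138,-0.251,-0.432,-0.0116,0.0024,-0.0045]  dist 78mm ang 4.6
[-0.142,-0.225,-0.811,-0.0116,0.0024,-0.0045]  dist 128mm ang 4.6
```

View pics/t11.png

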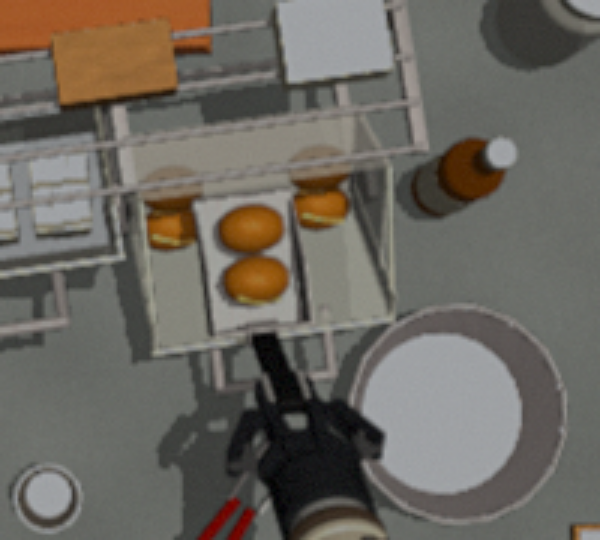

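View pics/s11.png

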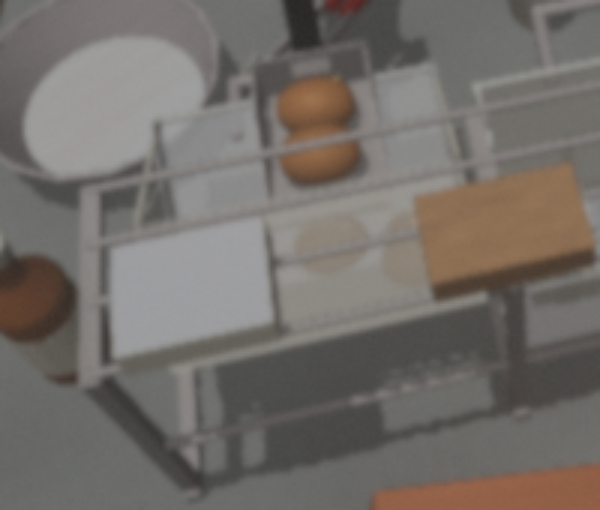

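```bash
cat > kin.py <<'E'
import numpy as np
from scipy.spatial.transform import Rotation as R
from scipy.optimize import least_squares
D="""0.1796 -0.5462  0.2313 -1.4631  0.1584  1.597  -0.      1.3861 -0.2101
0.2998 -0.4321  0.2541 -1.1943  0.0148  1.7049  0.0002  1.4218 -0.386
0.41   -0.3292  0.2575 -0.9073  0.012   1.701   0.0014  1.4281 -0.5426
0.5327 -0.215   0.2606 -0.5956  0.137   1.5629  0.0032  1.4408 -0.7241
0.5547 -0.1896  0.1771 -0.5351  0.2402  1.6123 -0.0003  1.2997 -0.6498
0.4965 -0.1942  0.0698 -0.787   0.0343  2.1375  0.4621  0.7682 -1.2094
0.4387 -0.2021  0.2108 -0.913  -0.3376  2.1509  0.384   1.1352 -1.1603
0.4215 -0.0517  0.2099 -0.5569 -0.6359  2.3442  0.2211  1.08   -0.9831
0.4076 0.1009 0.2012  0.0216 -0.6011  2.3475 -0.1106  0.9741 -0.5301
0.3916 0.2719 0.1845  0.5848 -0.2145  2.1258 -0.4472  0.9752 -0.0449
0.3772 0.4655 0.1667  0.9552  0.2844  1.6781 -0.6073  1.1493  0.0668
0.4134 0.4532 0.0983  0.8915  0.3908  1.6945 -0.6469  1.0198  0.0931
0.4152 0.4563 0.2298  0.8913  0.2297  1.611  -0.5782  1.2087 -0.0614
0.3881 0.306  0.3647  0.5557 -0.2425  1.7523 -0.2158  1.4234 -0.845
0.3945 0.1521 0.3671  0.1286 -0.4807  1.9136 -0.0645  1.4828 -1.3922
0.4002 0.0013 0.3694 -0.3428 -0.5344  1.9372  0.0519  1.5638 -1.9403
0.4056 -0.1493  0.3707 -0.7001 -0.3786  1.8248  0.0894  1.6034 -2.3704
0.4753 -0.1881  0.2966 -0.5819  0.0193  1.6194 -0.0516  1.5739 -2.2857
0.4827 -0.1943  0.2543 -0.5828  0.0623  1.6579 -0.054   1.488  -2.2735
0.5415 -0.1865  0.2129 -0.5153  0.2299  1.5541 -0.0507  1.4302 -2.2038
0.5441 -0.1866  0.2019 -0.5854  0.1004  1.7247  0.0876  1.227  -2.3084
0.4829 -0.1758  0.2069 -0.9702 -0.4067  2.3169  0.7765  0.9914 -2.9933"""
D=np.array([[float(x) for x in l.split()] for l in D.split('\n')])
def E(a,q): return R.from_euler(a,q)
def fk(v,q,s4=1):
    # v: o1x,o1z, l2 x,y,z, l3 x,z, l6 x,y,z
    R1=E('z',q[0]);R2=R1*E('y',q[1]);R3=R2*E('y',q[2]);R4=R3*E('z',s4*q[3]);R5=R4*E('y',q[4]);R6=R5*E('z',q[5]+np.pi)
    p=R1.apply([v[0],0,v[1]])+R2.apply([v[2],v[3],v[4]])+R3.apply([v[5],0,v[6]])+R4.apply([0,v[7],0])+R5.apply([v[8],0,v[9]])
    return p,R6
def fit():
    best=None
    for s4 in (1,-1):
        f=lambda v:np.concatenate([fk(v,d[3:],s4)[0]-d[:3] for d in D])
        o=least_squares(f,[0,.2,0,.1,.35,0,.3,0,0,.2],loss='soft_l1',f_scale=.003)
        if best is None or o.cost<best[0]: best=(o.cost,s4,o.x)
    return best
LO=np.array([-2.91,-.94,.18,-1.29,.17,-3]);HI=np.array([2.91,2.29,2.7,4.43,2.64,3])
def ik(v,s4,p,Q,q0):
    f=lambda q:np.concatenate([(fk(v,q,s4)[0]-p)*10,(fk(v,q,s4)[1].inv()*Q).as_rotvec()])
    o=least_squares(f,np.clip(q0,LO+.001,HI-.001),bounds=(LO,HI)); return o.x,np.linalg.norm(o.fun)
E
python3 - <<'E'
from kin import *
from h import r
np.set_printoptions(precision=4,suppress=True)
c,s4,v=fit(); print(c,s4,v)
print(np.abs(np.array([fk(v,d[3:],s4)[0]-d[:3] for d in D])).max(1))
s=r.read_state(); p,Q=fk(v,s['q'],s4); print(p-s['tcp_pos'],(Q.inv()*R.from_quat(s['orientation'])).magnitude(),s['q'])
np.save('v.npy',np.r_[s4,v])
E
```

```text
3.250541833468401e-08 1 [ 0.0001  0.2981  0.0001  0.1199  0.3857  0.0479  0.5191 -0.      0.0002
  0.3053]
[0.     0.0001 0.     0.     0.     0.     0.     0.0001 0.0001 0.
 0.0001 0.0001 0.     0.0001 0.     0.     0.     0.     0.     0.
 0.0001 0.    ]
[0. 0. 0.] 4.619448428525917e-16 [-0.9708 -0.4076  2.3168  0.7759  0.9903 -2.9935]
```

```bash
cat >> h.py <<'E'
from kin import fk,ik,LO,HI
_v=np.load('v.npy'); 
def IK(T,q0): return ik(_v[1:],int(_v[0]),T[0],T[1],q0)
def noseW(p,pitch,yaw): return tool_for(yaw,np.deg2rad(pitch),p,NOSE)
BK=np.array([.449,-.3795,.03])
E
python3 - <<'E'
from h import *
q0=r.read_state()['q']
for yaw in (.1,-.2,-.5,-.8,-1.1,-1.4,-1.7):
    d=np.array([np.cos(yaw),np.sin(yaw),0])
    q=q0;out=[]
    for pitch,z,b in ((-6,.17,0),(20,.14,0),(45,.12,-.02),(65,.11,-.03)):
        T=noseW(np.array([BK[0],BK[1],z])+d*b,pitch,yaw)
        q,e=IK(T,q); out.append((round(e,4),round(min((q-LO).min(),(HI-q).min()),2)))
    print(yaw,out,q)
E
```

```text
0.1 [(np.float64(0.3474), np.float64(0.0)), (np.float64(0.0), np.float64(0.05)), (np.float64(0.0), np.float64(0.41)), (np.float64(0.0), np.float64(0.55))] [-0.7248  0.4619  1.1833 -0.4336  1.882  -2.4486]
-0.2 [(np.float64(0.1168), np.float64(0.0)), (np.float64(0.0), np.float64(0.4)), (np.float64(0.0), np.float64(0.71)), (np.float64(0.0), np.float64(0.64))] [-0.7723  0.522   1.102  -0.3297  1.996  -2.2064]
-0.5 [(np.float64(0.0), np.float64(0.01)), (np.float64(0.0), np.float64(0.59)), (np.float64(0.0), np.float64(0.92)), (np.float64(0.0), np.float64(0.57))] [-0.8269  0.5562  1.0547 -0.2009  2.0734 -1.9456]
-0.8 [(np.float64(0.0515), np.float64(0.0)), (np.float64(0.0), np.float64(0.58)), (np.float64(0.0), np.float64(0.91)), (np.float64(0.0), np.float64(0.53))] [-0.8856  0.5614  1.0475 -0.0542  2.1063 -1.6703]
-1.1 [(np.float64(0.0), np.float64(0.25)), (np.float64(0.0), np.float64(0.64)), (np.float64(0.0), np.float64(0.91)), (np.float64(0.0), np.float64(0.55))] [-0.9458  0.5369  1.0815  0.0965  2.0916 -1.3931]
-1.4 [(np.float64(0.0), np.float64(0.55)), (np.float64(0.0), np.float64(0.76)), (np.float64(0.0), np.float64(0.93)), (np.float64(0.0), np.float64(0.61))] [-1.005   0.4853  1.152   0.2363  2.0329 -1.1275]
-1.7 [(np.float64(0.0), np.float64(0.59)), (np.float64(0.0), np.float64(0.9)), (np.float64(0.0), np.float64(0.97)), (np.float64(0.0), np.float64(0.7))] [-1.0603  0.4108  1.2507  0.3558  1.9381 -0.8802]
```

```bash
cat >> h.py <<'E'
def interp(keys,ns):
    """keys: list of (nose world(3),pitch deg,yaw rad); ns rows per segment (smooth ramps)"""
    out=[]
    for (a,b,n) in zip(keys[:-1],keys[1:],ns):
        for i in range(1,n+1):
            s=i/n; out.append((np.array(a[0])*(1-s)+np.array(b[0])*s,a[1]*(1-s)+b[1]*s,a[2]*(1-s)+b[2]*s))
    return out
def check(ts,q0=None):
    q=r.read_state()['q'] if q0 is None else q0
    for i,t in enumerate(ts):
        qn,e=IK(noseW(*t),q); m=np.r_[qn-LO,HI-qn]
        print(i,'err %.4f'%e,'margin %.2f j%d'%(m.min(),m.argmin()%6+1),'dq/row',np.abs(qn-q).max().round(2)); q=qn
    return q
def rk(x,y,z): return H2+Rr.apply([x/1e3,y/1e3,z/1e3])
def cur():
    s=r.read_state();Q=R.from_quat(s['orientation']);S=Q*RG.inv();o=s['tcp_pos']-Q.apply([0,0,.0187])-S.apply(GRIP)
    e=S.as_euler('ZYX'); return (o+S.apply(NOSE),np.rad2deg(e[1]),e[0])
E
cat > p1.py <<'E'
from h import *
K=[cur(),(rk(-35,11,125),-10,.02),(rk(-80,5,165),-8,-.15),(np.array([.53,-.27,.21]),-6,-.75),(np.array([BK[0],BK[1],.18]),-5,-1.4)]
ts=interp(K,[3,4,8,9])
if __name__=='__main__':
    check(ts); rows([noseW(*t) for t in ts[:12]])
E
python3 p1.py
```

```text
0 err 0.0000 margin 0.04 j6 dq/row 0.06
1 err 0.0000 margin 0.08 j6 dq/row 0.06
2 err 0.0000 margin 0.11 j6 dq/row 0.06
3 err 0.0000 margin 0.20 j6 dq/row 0.09
4 err 0.0000 margin 0.19 j2 dq/row 0.09
5 err 0.0000 margin 0.12 j2 dq/row 0.09
6 err 0.0000 margin 0.05 j2 dq/row 0.09
7 err 0.0000 margin 0.01 j2 dq/row 0.12
8 err 0.0169 margin 0.00 j2 dq/row 0.14
9 err 0.0264 margin 0.00 j2 dq/row 0.15
10 err 0.0243 margin 0.00 j2 dq/row 0.16
11 err 0.0113 margin 0.00 j2 dq/row 0.15
12 err 0.0000 margin 0.02 j2 dq/row 0.15
13 err 0.0000 margin 0.06 j2 dq/row 0.17
14 err 0.0000 margin 0.11 j2 dq/row 0.16
15 err 0.0000 margin 0.15 j2 dq/row 0.15
16 err 0.0000 margin 0.20 j2 dq/row 0.14
17 err 0.0000 margin 0.26 j2 dq/row 0.13
18 err 0.0000 margin 0.31 j2 dq/row 0.12
19 err 0.0000 margin 0.37 j2 dq/row 0.11
20 err 0.0000 margin 0.43 j2 dq/row 0.1
21 err 0.0000 margin 0.49 j2 dq/row 0.09
22 err 0.0000 margin 0.53 j3 dq/row 0.09
23 err 0.0000 margin 0.57 j3 dq/row 0.08
t 15.8 tcp [ 0.4828 -0.1766  0.2072] q [-0.9708 -0.4076  2.3168  0.7759  0.9903 -2.9935] F [ 0.8204  0.3594 -4.1044] w 0.02279595738490995
[0.028,-0.023,-0.067,-0.0002,-0.0035,0.0023]  dist 11mm ang 1.5
[0.052,-0.046,-0.133,-0.0003,-0.0060,0.0051]  dist 23mm ang 2.9
[0.076,-0.069,-0.199,-0.0005,-0.0086,0.0080]  dist 34mm ang 4.2
[0.116,-0.067,-0.300,0.0008,-0.0131,0.0131]  dist 49mm ang 6.7
[0.154,-0.063,-0.401,0.0022,-0.0175,0.0182]  dist 65mm ang 9.1
[0.192,-0.058,-0.499,0.0036,-0.0219,0.0234]  dist 81mm ang 11.6
[0.229,-0.051,-0.596,0.0049,-0.0262,0.0286]  dist 96mm ang 14.1
[0.242,-0.069,-0.625,0.0056,-0.0339,0.0377]  dist 101mm ang 18.4
[0.252,-0.083,-0.649,0.0062,-0.0416,0.0468]  dist 105mm ang 22.7
[0.260,-0.091,-0.670,0.0068,-0.0493,0.0560]  dist 109mm ang 27.0
[0.264,-0.096,-0.686,0.0074,-0.0569,0.0652]  dist 111mm ang 31.3
[0.264,-0.096,-0.699,0.0079,-0.0645,0.0744]  dist 113mm ang 35.6
```

```bash
cat > p1.py <<'E'
from h import *
K=[cur(),(rk(-30,11,125),-10,.02),(rk(-50,5,180),-8,-.15),(np.array([.60,-.25,.235]),-6,-.75),(np.array([.52,-.33,.21]),-6,-1.15),(np.array([BK[0],BK[1],.18]),-5,-1.4)]
ts=interp(K,[3,4,7,5,4])
if __name__=='__main__':
    check(ts); rows([noseW(*t) for t in ts[:12]])
E
python3 p1.py
```

```text
0 err 0.0000 margin 0.04 j6 dq/row 0.06
1 err 0.0000 margin 0.08 j6 dq/row 0.05
2 err 0.0000 margin 0.12 j6 dq/row 0.05
3 err 0.0000 margin 0.23 j6 dq/row 0.11
4 err 0.0000 margin 0.25 j2 dq/row 0.11
5 err 0.0000 margin 0.20 j2 dq/row 0.11
6 err 0.0000 margin 0.16 j2 dq/row 0.11
7 err 0.0000 margin 0.15 j2 dq/row 0.17
8 err 0.0000 margin 0.15 j2 dq/row 0.19
9 err 0.0000 margin 0.17 j2 dq/row 0.2
10 err 0.0000 margin 0.20 j2 dq/row 0.21
11 err 0.0000 margin 0.25 j2 dq/row 0.21
12 err 0.0000 margin 0.31 j2 dq/row 0.2
13 err 0.0000 margin 0.38 j2 dq/row 0.19
14 err 0.0000 margin 0.40 j2 dq/row 0.13
15 err 0.0000 margin 0.42 j2 dq/row 0.12
16 err 0.0000 margin 0.46 j2 dq/row 0.11
17 err 0.0000 margin 0.49 j2 dq/row 0.1
18 err 0.0000 margin 0.53 j2 dq/row 0.1
19 err 0.0000 margin 0.55 j2 dq/row 0.06
20 err 0.0000 margin 0.56 j3 dq/row 0.06
21 err 0.0000 margin 0.56 j3 dq/row 0.05
22 err 0.0000 margin 0.57 j3 dq/row 0.05
t 15.8 tcp [ 0.4828 -0.1766  0.2072] q [-0.9708 -0.4076  2.3168  0.7759  0.9903 -2.9935] F [ 0.8204  0.3594 -4.1044] w 0.02279595738490995
[0.029,-0.015,-0.059,-0.0002,-0.0035,0.0023]  dist 10mm ang 1.5
[0.053,-0.030,-0.118,-0.0003,-0.0060,0.0051]  dist 20mm ang 2.9
[0.077,-0.044,-0.177,-0.0005,-0.0086,0.0080]  dist 30mm ang 4.2
[0.118,0.006,-0.269,0.0008,-0.0131,0.0131]  dist 44mm ang 6.7
[0.158,0.057,-0.360,0.0022,-0.0175,0.0182]  dist 60mm ang 9.1
[0.198,0.110,-0.450,0.0036,-0.0219,0.0234]  dist 75mm ang 11.6
[0.236,0.164,-0.538,0.0049,-0.0262,0.0286]  dist 91mm ang 14.1
[0.263,0.180,-0.551,0.0056,-0.0350,0.0390]  dist 95mm ang 19.0
[0.286,0.202,-0.558,0.0063,-0.0438,0.0494]  dist 99mm ang 23.9
[0.305,0.229,-0.560,0.0070,-0.0525,0.0599]  dist 102mm ang 28.8
[0.319,0.262,-0.558,0.0077,-0.0612,0.0704]  dist 104mm ang 33.7
[0.329,0.301,-0.550,0.0083,-0.0698,0.0810]  dist 106mm ang 38.6
```

Call:
{"name": "apply_moves", "arguments": {"moves": [[0.015,-0.008,-0.03,0,-0.002,0.001],[0.03,-0.015,-0.06,0,-0.0035,0.0025],[0.053,-0.03,-0.118,0,-0.006,0.005],[0.077,-0.044,-0.177,0,-0.0085,0.008],[0.097,-0.02,-0.222,0,-0.011,0.0105],[0.118,0.006,-0.269,0.001,-0.013,0.013],[0.158,0.057,-0.36,0.002,-0.0175,0.018],[0.198,0.11,-0.45,0.0035,-0.022,0.0235],[0.236,0.164,-0.538,0.005,-0.026,0.0285],[0.236,0.164,-0.538,0.005,-0.026,0.0285]]}}

```text
t: 16.63
tcp_pos: [0.4456, -0.1448, 0.2877]
orientation: [0.711, 0.613, 0.224, 0.261]
force: [0.7, -0.6, -1.1]
gripper_width: 0.0227
```

```bash
cat > p2.py <<'E'
from h import *
K=[cur(),(np.array([.60,-.25,.235]),-6,-.75),(np.array([.52,-.33,.21]),-6,-1.15),(np.array([BK[0],BK[1],.18]),-5,-1.4)]
ts=interp(K,[11,6,5])
if __name__=='__main__':
    where()
    check(ts); rows([noseW(*t) for t in ts[:12]])
    t=shot('top')
    cv2.imwrite('pics/t12.png',cv2.resize(t['image'][80:260,300:500],None,fx=3,fy=3))
E
python3 p2.py
```

```text
nose rack mm [-48.3156   5.3394 184.3403] yaw,pitch,roll deg [-8.462  -8.2109 -0.1006] F rack [ 0.6232 -0.7328 -1.1387]
0 err 0.0000 margin 0.15 j2 dq/row 0.1
1 err 0.0000 margin 0.14 j2 dq/row 0.11
2 err 0.0000 margin 0.15 j2 dq/row 0.12
3 err 0.0000 margin 0.16 j2 dq/row 0.13
4 err 0.0000 margin 0.17 j2 dq/row 0.13
5 err 0.0000 margin 0.20 j2 dq/row 0.13
6 err 0.0000 margin 0.22 j2 dq/row 0.13
7 err 0.0000 margin 0.26 j2 dq/row 0.13
8 err 0.0000 margin 0.30 j2 dq/row 0.13
9 err 0.0000 margin 0.34 j2 dq/row 0.12
10 err 0.0000 margin 0.38 j2 dq/row 0.12
11 err 0.0000 margin 0.39 j2 dq/row 0.11
12 err 0.0000 margin 0.42 j2 dq/row 0.1
13 err 0.0000 margin 0.44 j2 dq/row 0.1
14 err 0.0000 margin 0.47 j2 dq/row 0.09
15 err 0.0000 margin 0.50 j2 dq/row 0.08
16 err 0.0000 margin 0.53 j2 dq/row 0.08
17 err 0.0000 margin 0.54 j2 dq/row 0.05
18 err 0.0000 margin 0.56 j3 dq/row 0.05
19 err 0.0000 margin 0.56 j3 dq/row 0.04
20 err 0.0000 margin 0.56 j3 dq/row 0.04
21 err 0.0000 margin 0.57 j3 dq/row 0.04
t 16.6333 tcp [ 0.4456 -0.1448  0.2877] q [-0.8808 -0.7759  2.3558  0.5163  1.0613 -2.4438] F [ 0.7097 -0.6494 -1.1387] w 0.022697581162002847
[0.015,0.004,-0.011,0.0006,-0.0054,0.0068]  dist 3mm ang 3.1
[0.032,0.010,-0.019,0.0011,-0.0110,0.0135]  dist 6mm ang 6.3
[0.047,0.019,-0.026,0.0017,-0.0165,0.0202]  dist 9mm ang 9.4
[0.062,0.031,-0.029,0.0023,-0.0221,0.0269]  dist 11mm ang 12.6
[0.076,0.046,-0.031,0.0028,-0.0276,0.0337]  dist 14mm ang 15.7
[0.089,0.063,-0.031,0.0034,-0.0331,0.0404]  dist 17mm ang 18.8
[0.100,0.083,-0.028,0.0039,-0.0386,0.0472]  dist 20mm ang 22.0
[0.110,0.105,-0.023,0.0045,-0.0440,0.0540]  dist 23mm ang 25.1
[0.118,0.130,-0.016,0.0050,-0.0495,0.0608]  dist 26mm ang 28.3
[0.125,0.157,-0.007,0.0055,-0.0549,0.0677]  dist 30mm ang 31.4
[0.129,0.186,0.004,0.0060,-0.0602,0.0745]  dist 34mm ang 34.6
[0.092,0.147,0.007,0.0060,-0.0669,0.0828]  dist 26mm ang 38.4
```

View pics/t12.png

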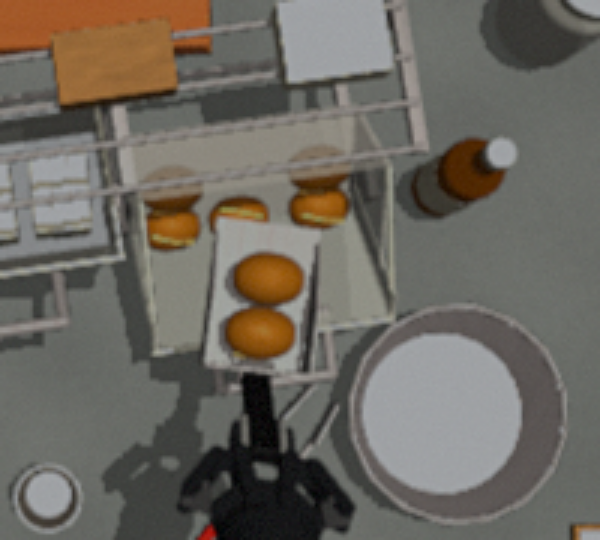

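Both rolls still sit on the pan, at (268,278) and (260,332). Rotating towards the basket.

Call:
{"name": "apply_moves", "arguments": {"moves": [[0.015,0.004,-0.011,0.0005,-0.0055,0.007],[0.032,0.01,-0.019,0.001,-0.011,0.0135],[0.047,0.019,-0.026,0.0015,-0.0165,0.02],[0.062,0.031,-0.029,0.002,-0.022,0.027],[0.076,0.046,-0.031,0.003,-0.0275,0.0335],[0.089,0.063,-0.031,0.0035,-0.033,0.0405],[0.1,0.083,-0.028,0.004,-0.0385,0.047],[0.11,0.105,-0.023,0.0045,-0.044,0.054],[0.118,0.13,-0.016,0.005,-0.0495,0.061],[0.125,0.157,-0.007,0.0055,-0.055,0.0675],[0.129,0.186,0.004,0.006,-0.06,0.0745],[0.129,0.186,0.004,0.006,-0.06,0.0745]]}}

```text
t: 17.68
tcp_pos: [0.4695, -0.1281, 0.2982]
orientation: [0.869, 0.379, 0.128, 0.293]
force: [0.5, 0.6, -3.3]
gripper_width: 0.0226
```

```bash
cat > p3.py <<'E'
from h import *
K=[cur(),(np.array([.52,-.33,.21]),-6,-1.15),(np.array([BK[0],BK[1],.18]),-5,-1.4)]
ts=interp(K,[6,6])
if __name__=='__main__':
    where()
    rows([noseW(*t) for t in ts[:12]])
E
python3 p3.py
```

```text
nose rack mm [-82.574  -67.9678 185.8611] yaw,pitch,roll deg [-42.8915  -5.3276   0.0469] F rack [ 0.5274  0.5588 -3.3025]
t 17.6833 tcp [ 0.4695 -0.1281  0.2982] q [-0.3742 -0.5541  2.197  -0.2858  0.9014 -1.0872] F [ 0.4536  0.6202 -3.3025] w 0.02256630165740248
[-0.047,-0.013,0.015,-0.0003,-0.0066,0.0084]  dist 8mm ang 3.8
[-0.094,-0.022,0.033,-0.0006,-0.0131,0.0168]  dist 15mm ang 7.7
[-0.142,-0.026,0.055,-0.0009,-0.0196,0.0253]  dist 23mm ang 11.5
[-0.191,-0.027,0.080,-0.0013,-0.0261,0.0337]  dist 31mm ang 15.3
[-0.242,-0.023,0.107,-0.0016,-0.0326,0.0421]  dist 40mm ang 19.2
[-0.294,-0.015,0.138,-0.0019,-0.0391,0.0505]  dist 49mm ang 23.0
[-0.343,-0.033,0.163,-0.0014,-0.0431,0.0558]  dist 57mm ang 25.4
[-0.394,-0.048,0.188,-0.0010,-0.0471,0.0611]  dist 66mm ang 27.8
[-0.445,-0.063,0.215,-0.0005,-0.0510,0.0665]  dist 75mm ang 30.2
[-0.498,-0.076,0.242,-0.0001,-0.0549,0.0718]  dist 84mm ang 32.6
[-0.552,-0.088,0.271,0.0004,-0.0588,0.0772]  dist 93mm ang 34.9
[-0.607,-0.098,0.301,0.0008,-0.0627,0.0825]  dist 103mm ang 37.3
```

Call:
{"name": "apply_moves", "arguments": {"moves": [[-0.047,-0.013,0.015,0,-0.0065,0.0085],[-0.094,-0.022,0.033,-0.0005,-0.013,0.017],[-0.142,-0.026,0.055,-0.001,-0.0195,0.0255],[-0.191,-0.027,0.08,-0.0015,-0.026,0.0335],[-0.242,-0.023,0.107,-0.0015,-0.0325,0.042],[-0.294,-0.015,0.138,-0.002,-0.039,0.0505],[-0.343,-0.033,0.163,-0.0015,-0.043,0.056],[-0.394,-0.048,0.188,-0.001,-0.047,0.061],[-0.445,-0.063,0.215,-0.0005,-0.051,0.0665],[-0.498,-0.076,0.242,0,-0.055,0.072],[-0.552,-0.088,0.271,0.0005,-0.059,0.077],[-0.607,-0.098,0.301,0.001,-0.0625,0.0825]]}}

```text
t: 18.68
tcp_pos: [0.4176, -0.2064, 0.2531]
orientation: [0.945, 0.08, 0.028, 0.315]
force: [-0.0, -0.2, -3.4]
gripper_width: 0.0226
```

```bash
cat > p4.py <<'E'
from h import *
yw=-1.4
d=np.array([np.cos(yw),np.sin(yw),0])
b=np.array([BK[0],BK[1],0])
c=cur()
K=[c,(b+[0,0,.15],5,yw),(b+[0,0,.125]-.01*d,25,yw),(b+[0,0,.11]-.02*d,45,yw),(b+[0,0,.105]-.03*d,65,yw)]
ts=interp(K,[3,4,4,4])
where(); check(ts); rows([noseW(*t) for t in ts])
t=shot('top')
cv2.imwrite('pics/t13.png',cv2.resize(t['image'][80:280,300:520],None,fx=3,fy=3))
E
python3 p4.py
```

```text
nose rack mm [-249.4116 -179.6453  139.212 ] yaw,pitch,roll deg [-80.2556  -4.8256   0.1092] F rack [-0.0568 -0.188  -3.399 ]
0 err 0.0000 margin 0.59 j3 dq/row 0.08
1 err 0.0000 margin 0.62 j3 dq/row 0.08
2 err 0.0000 margin 0.64 j2 dq/row 0.07
3 err 0.0000 margin 0.67 j2 dq/row 0.11
4 err 0.0000 margin 0.70 j2 dq/row 0.09
5 err 0.0000 margin 0.75 j2 dq/row 0.08
6 err 0.0000 margin 0.80 j2 dq/row 0.07
7 err 0.0000 margin 0.86 j2 dq/row 0.08
8 err 0.0000 margin 0.93 j2 dq/row 0.08
9 err 0.0000 margin 1.01 j2 dq/row 0.08
10 err 0.0000 margin 0.95 j5 dq/row 0.08
11 err 0.0000 margin 0.87 j5 dq/row 0.08
12 err 0.0000 margin 0.78 j5 dq/row 0.09
13 err 0.0000 margin 0.70 j5 dq/row 0.09
14 err 0.0000 margin 0.62 j5 dq/row 0.09
t 18.6833 tcp [ 0.4176 -0.2064  0.2531] q [-0.3823 -0.3344  2.1353 -0.6242  1.0586 -0.3166] F [-0.0329 -0.1936 -3.399 ] w 0.022632671995684733
[0.004,0.024,0.016,0.0091,-0.0002,-0.0002]  dist 4mm ang 3.3
[0.007,0.050,0.036,0.0182,-0.0002,-0.0002]  dist 9mm ang 6.6
[0.010,0.078,0.060,0.0273,-0.0002,-0.0002]  dist 15mm ang 9.8
[0.011,0.146,0.049,0.0412,-0.0002,-0.0002]  dist 23mm ang 14.8
[0.011,0.216,0.047,0.0551,-0.0002,-0.0002]  dist 33mm ang 19.8
[0.011,0.287,0.055,0.0690,-0.0002,-0.0002]  dist 44mm ang 24.8
[0.011,0.360,0.072,0.0828,-0.0002,-0.0002]  dist 55mm ang 29.8
[0.011,0.443,0.086,0.0967,-0.0003,-0.0002]  dist 68mm ang 34.8
[0.011,0.525,0.109,0.1106,-0.0003,-0.0002]  dist 80mm ang 39.8
[0.011,0.605,0.142,0.1245,-0.0003,-0.0002]  dist 93mm ang 44.8
[0.011,0.683,0.185,0.1384,-0.0003,-0.0002]  dist 106mm ang 49.8
[0.011,0.768,0.223,0.1523,-0.0003,-0.0001]  dist 120mm ang 54.8
[0.011,0.849,0.270,0.1662,-0.0003,-0.0001]  dist 134mm ang 59.8
[0.011,0.925,0.325,0.1801,-0.0003,-0.0001]  dist 147mm ang 64.8
[0.011,0.996,0.388,0.1940,-0.0003,-0.0001]  dist 160mm ang 69.8
```

View pics/t13.png

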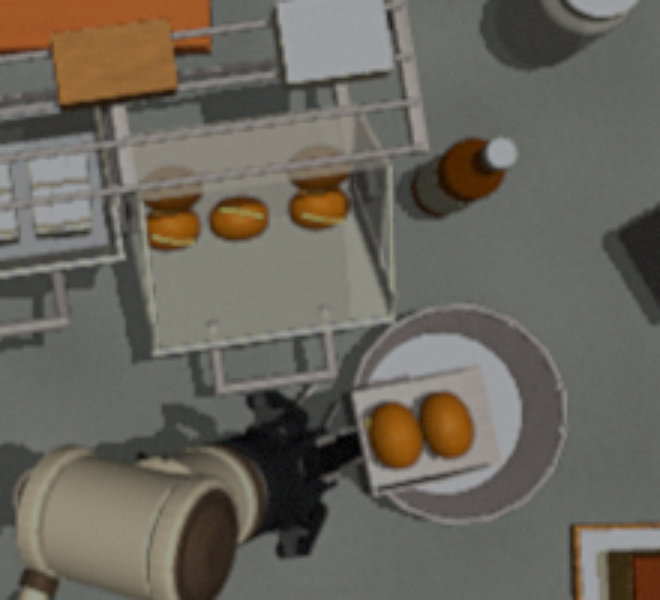

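```bash
cat > p4.py <<'E'
from h import *
yw=-1.4
d=np.array([np.cos(yw),np.sin(yw),0])
b=np.array([BK[0],BK[1],0])
c=cur()
K=[c,(b+[0,0,.125]-.02*d,3,yw),(b+[0,0,.100]-.025*d,18,yw),(b+[0,0,.095]-.03*d,30,yw)]
ts=interp(K,[4,4,4])
where(); check(ts); rows([noseW(*t) for t in ts])
E
python3 p4.py
```

```text
nose rack mm [-251.0664 -180.2877  138.2134] yaw,pitch,roll deg [-80.4301  -4.795    0.0132] F rack [-1.9888 -0.7782 -3.374 ]
0 err 0.0000 margin 0.57 j3 dq/row 0.04
1 err 0.0000 margin 0.57 j3 dq/row 0.04
2 err 0.0000 margin 0.57 j3 dq/row 0.04
3 err 0.0000 margin 0.58 j3 dq/row 0.04
4 err 0.0000 margin 0.61 j3 dq/row 0.09
5 err 0.0000 margin 0.65 j3 dq/row 0.09
6 err 0.0000 margin 0.69 j3 dq/row 0.08
7 err 0.0000 margin 0.73 j2 dq/row 0.07
8 err 0.0000 margin 0.75 j2 dq/row 0.05
9 err 0.0000 margin 0.78 j2 dq/row 0.05
10 err 0.0000 margin 0.81 j2 dq/row 0.05
11 err 0.0000 margin 0.85 j2 dq/row 0.05
t 18.7333 tcp [ 0.4167 -0.2071  0.2522] q [-0.384  -0.3331  2.1359 -0.6251  1.0592 -0.315 ] F [-1.8762 -1.0201 -3.374 ] w 0.02260750241966422
[0.004,-0.043,0.029,0.0054,0.0001,-0.0001]  dist 8mm ang 1.9
[0.008,-0.086,0.059,0.0108,0.0001,-0.0003]  dist 16mm ang 3.9
[0.013,-0.128,0.090,0.0162,0.0002,-0.0004]  dist 24mm ang 5.8
[0.017,-0.169,0.123,0.0217,0.0003,-0.0005]  dist 31mm ang 7.8
[0.017,-0.123,0.122,0.0321,0.0003,-0.0005]  dist 26mm ang 11.5
[0.017,-0.075,0.126,0.0425,0.0003,-0.0005]  dist 22mm ang 15.3
[0.017,-0.025,0.135,0.0529,0.0002,-0.0005]  dist 21mm ang 19.0
[0.017,0.025,0.150,0.0633,0.0002,-0.0006]  dist 23mm ang 22.8
[0.018,0.080,0.144,0.0717,0.0002,-0.0006]  dist 25mm ang 25.8
[0.018,0.135,0.142,0.0800,0.0002,-0.0006]  dist 30mm ang 28.8
[0.018,0.190,0.144,0.0883,0.0002,-0.0006]  dist 36mm ang 31.8
[0.018,0.245,0.149,0.0967,0.0002,-0.0006]  dist 43mm ang 34.8
```

Call:
{"name": "apply_moves", "arguments": {"moves": [[0.004,-0.043,0.029,0.0055,0,0],[0.008,-0.086,0.059,0.011,0,0],[0.013,-0.128,0.09,0.016,0,0],[0.017,-0.169,0.123,0.0215,0,-0.0005],[0.017,-0.123,0.122,0.032,0,-0.0005],[0.017,-0.075,0.126,0.0425,0,-0.0005],[0.017,-0.025,0.135,0.053,0,-0.0005],[0.017,0.025,0.15,0.0635,0,-0.0005],[0.018,0.08,0.144,0.0715,0,-0.0005],[0.018,0.135,0.142,0.08,0,-0.0005],[0.018,0.19,0.144,0.0885,0,-0.0005],[0.018,0.245,0.149,0.0965,0,-0.0005]]}}

```text
t: 19.73
tcp_pos: [0.4286, -0.2489, 0.2598]
orientation: [0.996, 0.088, 0.005, 0.019]
force: [0.8, 0.2, -2.4]
gripper_width: 0.0226
```

```bash
cat > p5.py <<'E'
from h import *
yw=-1.4
d=np.array([np.cos(yw),np.sin(yw),0])
b=np.array([BK[0],BK[1],0])
K=[cur(),(b+[0,0,.10]-.035*d,48,yw),(b+[0,0,.115]-.045*d,62,yw)]
ts=interp(K,[4,4])
where(); check(ts); rows([noseW(*t) for t in ts])
t=shot('top')
cv2.imwrite('pics/t14.png',cv2.resize(t['image'][80:280,300:520],None,fx=3,fy=3))
E
python3 p5.py
```

```text
nose rack mm [-245.6158 -150.0051   58.851 ] yaw,pitch,roll deg [-79.6913  29.8104   0.4074] F rack [ 0.8212  0.0862 -2.3586]
0 err 0.0000 margin 0.91 j2 dq/row 0.08
1 err 0.0000 margin 0.97 j2 dq/row 0.08
2 err 0.0000 margin 1.00 j5 dq/row 0.08
3 err 0.0000 margin 0.92 j5 dq/row 0.08
4 err 0.0000 margin 0.86 j5 dq/row 0.07
5 err 0.0000 margin 0.79 j5 dq/row 0.07
6 err 0.0000 margin 0.73 j5 dq/row 0.06
7 err 0.0000 margin 0.66 j5 dq/row 0.06
t 19.7333 tcp [ 0.4286 -0.2489  0.2598] q [-0.7593 -0.0942  1.7997 -0.018   1.4016 -0.9328] F [ 0.804   0.1879 -2.3586] w 0.02260539397925363
[0.000,0.079,-0.050,0.0126,-0.0010,-0.0002]  dist 14mm ang 4.6
[-0.004,0.162,-0.093,0.0253,-0.0010,0.0002]  dist 28mm ang 9.1
[-0.009,0.248,-0.128,0.0379,-0.0009,0.0006]  dist 42mm ang 13.6
[-0.015,0.336,-0.156,0.0505,-0.0009,0.0010]  dist 56mm ang 18.2
[-0.015,0.397,-0.196,0.0602,-0.0008,0.0010]  dist 66mm ang 21.7
[-0.015,0.458,-0.231,0.0700,-0.0008,0.0011]  dist 77mm ang 25.2
[-0.015,0.520,-0.261,0.0797,-0.0008,0.0011]  dist 87mm ang 28.7
[-0.015,0.582,-0.287,0.0894,-0.0007,0.0011]  dist 97mm ang 32.2
```

View pics/t14.png

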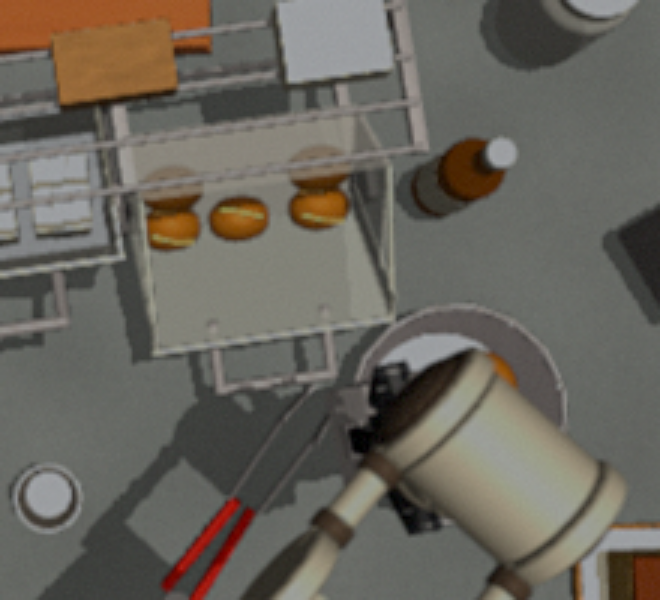

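A roll has reached the basket, seen at (500,368). Continuing to tip to be sure of both.

Call:
{"name": "apply_moves", "arguments": {"moves": [[0,0.079,-0.05,0.0125,0,0],[-0.004,0.162,-0.093,0.025,0,0],[-0.009,0.248,-0.128,0.038,0,0],[-0.015,0.336,-0.156,0.0505,0,0],[-0.015,0.397,-0.196,0.06,0,0],[-0.015,0.458,-0.231,0.07,0,0],[-0.015,0.458,-0.231,0.07,0,0],[-0.015,0.458,-0.231,0.07,0,0],[-0.015,0.458,-0.331,0.07,0,0],[-0.015,0.458,-0.481,0.07,0,0]]}}

```text
t: 20.62
tcp_pos: [0.4365, -0.3116, 0.3325]
orientation: [0.976, 0.086, -0.016, -0.199]
force: [-0.2, 0.0, -2.8]
gripper_width: 0.0224
```

```bash
cat > p6.py <<'E'
from h import *
yw=-1.4
where()
t=shot('top');w=shot('wrist','w15.png');sc=shot('scene','s15.png')
cv2.imwrite('pics/t15.png',cv2.resize(t['image'][80:280,300:520],None,fx=3,fy=3))
for n,p in (('t',t),('w',w),('s',sc)):
  for d in r.landmark_of('roll0',p):
    x=np.array(d['position']); print(n,x,round(d['conf'],2),'dBK',np.linalg.norm(x-BK).round(3))
print(r.read_state()['t'])
E
python3 p6.py
```

```text
nose rack mm [-250.143  -134.8955  102.9196] yaw,pitch,roll deg [-79.7676  55.0167   0.252 ] F rack [-0.2197  0.0506 -2.8492]
t [ 0.6632 -0.2464  0.0533] 0.66 dBK 0.253
t [ 0.6514 -0.1656  0.0509] 0.6 dBK 0.295
t [ 0.4477 -0.3729  0.0298] 0.53 dBK 0.007
t [ 0.637  -0.0979  0.0474] 0.52 dBK 0.339
t [ 0.6888 -0.2438  0.0823] 0.49 dBK 0.28
t [ 0.4771 -0.4185  0.0331] 0.47 dBK 0.048
t [ 0.6722 -0.0999  0.0805] 0.43 dBK 0.361
w [ 0.6562 -0.2474  0.0568] 0.8 dBK 0.247
w [ 0.6379 -0.1012  0.0491] 0.71 dBK 0.337
w [ 0.6913 -0.2458  0.0855] 0.65 dBK 0.282
w [ 0.6458 -0.1692  0.0523] 0.6 dBK 0.289
w [ 0.6731 -0.0972  0.0844] 0.58 dBK 0.365
s [ 0.4486 -0.3756  0.0306] 0.6 dBK 0.004
20.9167
```

View pics/t15.png

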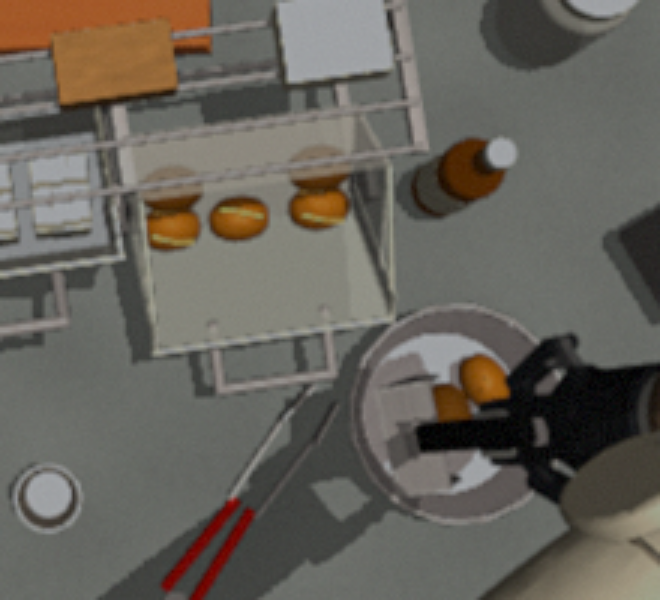

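View pics/s15.png

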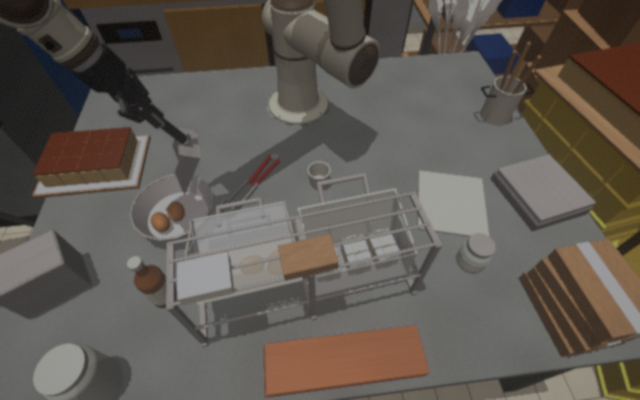

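```bash
cat > p7.py <<'E'
from h import *
import sys
fin=np.array([.503,.405,0])+.065*np.array([np.cos(-.43),np.sin(-.43),0])
K=[(np.array([.445,-.33,.22]),45,-1.35),(np.array([.50,-.14,.28]),25,-1.1),(np.array([.54,.12,.28]),20,-.7),(fin+[0,0,.16],8,-.43),(fin+[0,0,.06],0,-.43)]
i=int(sys.argv[1]) if len(sys.argv)>1 else 0
ns=[3,6,8,8,4]
ts=interp([cur()]+K[i:],ns[i:])
where();check(ts); rows([noseW(*t) for t in ts[:12]])
E
python3 p7.py
```

```text
nose rack mm [-249.8398 -136.3569  103.9765] yaw,pitch,roll deg [-79.777   54.8715   0.3157] F rack [-0.2183  0.7171 -2.7013]
0 err 0.0000 margin 0.73 j5 dq/row 0.06
1 err 0.0000 margin 0.74 j5 dq/row 0.06
2 err 0.0000 margin 0.74 j5 dq/row 0.06
3 err 0.0000 margin 0.78 j5 dq/row 0.08
4 err 0.0000 margin 0.82 j5 dq/row 0.09
5 err 0.0000 margin 0.79 j2 dq/row 0.09
6 err 0.0000 margin 0.74 j2 dq/row 0.1
7 err 0.0000 margin 0.70 j2 dq/row 0.11
8 err 0.0000 margin 0.67 j2 dq/row 0.11
9 err 0.0000 margin 0.66 j2 dq/row 0.08
10 err 0.0000 margin 0.66 j2 dq/row 0.08
11 err 0.0000 margin 0.66 j2 dq/row 0.08
12 err 0.0000 margin 0.67 j2 dq/row 0.08
13 err 0.0000 margin 0.68 j2 dq/row 0.07
14 err 0.0000 margin 0.70 j2 dq/row 0.07
15 err 0.0000 margin 0.72 j2 dq/row 0.07
16 err 0.0000 margin 0.75 j2 dq/row 0.07
17 err 0.0000 margin 0.77 j2 dq/row 0.08
18 err 0.0000 margin 0.81 j2 dq/row 0.08
19 err 0.0000 margin 0.85 j2 dq/row 0.07
20 err 0.0000 margin 0.89 j2 dq/row 0.07
21 err 0.0000 margin 0.94 j2 dq/row 0.06
22 err 0.0000 margin 0.94 j4 dq/row 0.06
23 err 0.0000 margin 0.91 j4 dq/row 0.06
2
[... 440 characters left out ...]
,-0.0022,-0.0047]  dist 53mm ang 6.8
[0.017,-0.416,-0.323,-0.0274,-0.0028,-0.0070]  dist 79mm ang 10.2
[0.092,-0.677,-0.259,-0.0366,-0.0044,-0.0134]  dist 110mm ang 14.1
[0.161,-0.935,-0.191,-0.0458,-0.0057,-0.0200]  dist 145mm ang 18.1
[0.225,-1.187,-0.122,-0.0550,-0.0066,-0.0267]  dist 182mm ang 22.1
[0.284,-1.435,-0.051,-0.0642,-0.0072,-0.0335]  dist 220mm ang 26.2
[0.339,-1.677,0.023,-0.0733,-0.0073,-0.0403]  dist 257mm ang 30.2
[0.389,-1.914,0.097,-0.0823,-0.0071,-0.0473]  dist 293mm ang 34.3
[0.419,-2.100,0.185,-0.0838,-0.0079,-0.0553]  dist 322mm ang 36.2
[0.449,-2.284,0.272,-0.0852,-0.0086,-0.0634]  dist 351mm ang 38.3
[0.478,-2.466,0.358,-0.0866,-0.0093,-0.0714]  dist 381mm ang 40.5
```

Call:
{"name": "apply_moves", "arguments": {"moves": [[0.01,-0.141,-0.111,-0.009,-0.0015,-0.0025],[0.015,-0.28,-0.219,-0.018,-0.002,-0.0045],[0.017,-0.416,-0.323,-0.0275,-0.003,-0.007],[0.092,-0.677,-0.259,-0.0365,-0.0045,-0.0135],[0.161,-0.935,-0.191,-0.046,-0.0055,-0.02]]}}

```text
t: 21.33
tcp_pos: [0.44, -0.1924, 0.4156]
orientation: [0.987, 0.151, -0.007, -0.052]
force: [1.2, 1.9, -2.1]
gripper_width: 0.0227
```

```bash
sed -i 's/^ns=.*/ns=[3,5,8,8,4]/' p7.py; python3 p7.py 1 | tail -14
```

```text
24 err 0.0000 margin 0.67 j4 dq/row 0.08
t 21.3333 tcp [ 0.44   -0.1924  0.4156] q [-0.7032 -0.086   1.4942  0.0605  1.8209 -0.9935] F [ 1.2392  1.9443 -2.1418] w 0.02267891638739496
[0.079,-0.202,-0.005,-0.0072,-0.0009,-0.0056]  dist 33mm ang 3.3
[0.153,-0.401,-0.007,-0.0145,-0.0011,-0.0109]  dist 64mm ang 6.5
[0.224,-0.598,-0.008,-0.0217,-0.0010,-0.0162]  dist 96mm ang 9.8
[0.291,-0.793,-0.007,-0.0289,-0.0007,-0.0215]  dist 127mm ang 13.0
[0.356,-0.984,-0.003,-0.0362,-0.0002,-0.0268]  dist 157mm ang 16.2
[0.412,-1.182,0.026,-0.0378,0.0001,-0.0348]  dist 188mm ang 18.5
[0.468,-1.378,0.056,-0.0395,0.0004,-0.0428]  dist 218mm ang 21.0
[0.522,-1.572,0.085,-0.0411,0.0008,-0.0508]  dist 249mm ang 23.5
[0.577,-1.763,0.115,-0.0427,0.0014,-0.0588]  dist 279mm ang 26.1
[0.631,-1.952,0.144,-0.0442,0.0020,-0.0668]  dist 308mm ang 28.8
[0.685,-2.139,0.173,-0.0457,0.0027,-0.0747]  dist 338mm ang 31.6
[0.740,-2.323,0.202,-0.0472,0.0034,-0.0827]  dist 367mm ang 34.3
```

Call:
{"name": "apply_moves", "arguments": {"moves": [[0.079,-0.202,-0.005,-0.007,0,-0.0055],[0.153,-0.401,-0.007,-0.0145,0,-0.011],[0.224,-0.598,-0.008,-0.0215,0,-0.016],[0.291,-0.793,-0.007,-0.029,0,-0.0215],[0.356,-0.984,-0.003,-0.036,0,-0.027]]}}

```text
t: 21.75
tcp_pos: [0.4465, -0.035, 0.431]
orientation: [0.97, 0.235, 0.014, 0.058]
force: [0.9, -0.5, -2.6]
gripper_width: 0.0227
```

```bash
python3 p7.py 2 | tail -14
```

```text
19 err 0.0000 margin 0.67 j4 dq/row 0.08
t 21.75 tcp [ 0.4465 -0.035   0.431 ] q [-0.2889 -0.274   1.6283 -0.0866  1.7042 -0.7786] F [ 0.9425 -0.4511 -2.6465] w 0.02273037783899274
[0.090,-0.186,-0.014,-0.0018,0.0010,-0.0078]  dist 31mm ang 2.9
[0.178,-0.370,-0.028,-0.0036,0.0020,-0.0156]  dist 62mm ang 5.8
[0.266,-0.551,-0.042,-0.0054,0.0032,-0.0234]  dist 92mm ang 8.7
[0.352,-0.731,-0.055,-0.0072,0.0044,-0.0312]  dist 122mm ang 11.6
[0.439,-0.908,-0.068,-0.0090,0.0058,-0.0390]  dist 152mm ang 14.6
[0.524,-1.083,-0.080,-0.0107,0.0072,-0.0468]  dist 181mm ang 17.5
[0.609,-1.255,-0.093,-0.0125,0.0087,-0.0545]  dist 210mm ang 20.4
[0.694,-1.425,-0.104,-0.0142,0.0103,-0.0622]  dist 238mm ang 23.3
[0.772,-1.632,-0.005,-0.0183,0.0121,-0.0674]  dist 271mm ang 25.5
[0.849,-1.836,0.095,-0.0223,0.0140,-0.0725]  dist 304mm ang 27.8
[0.926,-2.039,0.196,-0.0263,0.0160,-0.0776]  dist 337mm ang 30.1
[1.001,-2.239,0.297,-0.0303,0.0182,-0.0827]  dist 371mm ang 32.4
```

Call:
{"name": "apply_moves", "arguments": {"moves": [[0.09,-0.186,-0.014,-0.002,0.001,-0.008],[0.178,-0.37,-0.028,-0.0035,0.002,-0.0155],[0.266,-0.551,-0.042,-0.0055,0.003,-0.0235],[0.352,-0.731,-0.055,-0.007,0.0045,-0.031],[0.439,-0.908,-0.068,-0.009,0.006,-0.039]]}}

```text
t: 22.17
tcp_pos: [0.4428, 0.1164, 0.4244]
orientation: [0.932, 0.353, 0.031, 0.081]
force: [0.4, -0.4, -1.9]
gripper_width: 0.0226
```

```bash
sed -i 's/^ns=.*/ns=[3,5,3,9,4]/' p7.py; python3 p7.py 2 | tail -14
```

```text
15 err 0.0000 margin 0.67 j4 dq/row 0.08
t 22.1667 tcp [0.4428 0.1164 0.4244] q [ 0.0872 -0.2587  1.6335 -0.1402  1.6615 -0.6565] F [ 0.4428 -0.4051 -1.9328] w 0.02258364460179766
[0.126,-0.148,-0.019,-0.0019,0.0013,-0.0077]  dist 29mm ang 2.9
[0.251,-0.294,-0.037,-0.0038,0.0028,-0.0154]  dist 58mm ang 5.8
[0.375,-0.437,-0.054,-0.0056,0.0044,-0.0230]  dist 87mm ang 8.7
[0.484,-0.603,0.028,-0.0093,0.0056,-0.0276]  dist 116mm ang 10.7
[0.593,-0.768,0.110,-0.0130,0.0070,-0.0322]  dist 146mm ang 12.8
[0.700,-0.931,0.193,-0.0167,0.0084,-0.0368]  dist 177mm ang 14.9
[0.807,-1.093,0.277,-0.0203,0.0100,-0.0414]  dist 208mm ang 17.0
[0.913,-1.254,0.362,-0.0240,0.0117,-0.0459]  dist 239mm ang 19.1
[1.018,-1.412,0.447,-0.0276,0.0134,-0.0504]  dist 270mm ang 21.2
[1.122,-1.570,0.533,-0.0312,0.0153,-0.0548]  dist 300mm ang 23.4
[1.226,-1.725,0.620,-0.0348,0.0173,-0.0593]  dist 331mm ang 25.5
[1.329,-1.879,0.707,-0.0384,0.0194,-0.0637]  dist 361mm ang 27.7
```

Call:
{"name": "apply_moves", "arguments": {"moves": [[0.126,-0.148,-0.019,-0.002,0.001,-0.0075],[0.251,-0.294,-0.037,-0.004,0.003,-0.0155],[0.375,-0.437,-0.054,-0.0055,0.0045,-0.023],[0.484,-0.603,0.028,-0.0095,0.0055,-0.0275],[0.593,-0.768,0.11,-0.013,0.007,-0.032],[0.7,-0.931,0.193,-0.0165,0.0085,-0.037]]}}

```text
t: 22.67
tcp_pos: [0.4344, 0.285, 0.3712]
orientation: [0.878, 0.458, 0.064, 0.124]
force: [0.9, 0.5, -2.2]
gripper_width: 0.0228
```

```bash
sed -i 's/^ns=.*/ns=[3,5,3,6,4]/' p7.py; python3 p7.py 3 | tail -11
```

```text
t 22.6667 tcp [0.4344 0.285  0.3712] q [ 0.4946 -0.1074  1.6187 -0.2496  1.504  -0.4657] F [ 0.8724  0.4852 -2.2314] w 0.022820030217791394
[0.138,-0.142,0.074,-0.0037,0.0014,-0.0046]  dist 32mm ang 2.2
[0.274,-0.283,0.148,-0.0074,0.0028,-0.0091]  dist 63mm ang 4.3
[0.410,-0.423,0.223,-0.0111,0.0044,-0.0136]  dist 94mm ang 6.5
[0.544,-0.562,0.300,-0.0148,0.0061,-0.0181]  dist 126mm ang 8.7
[0.678,-0.699,0.376,-0.0185,0.0079,-0.0225]  dist 157mm ang 10.9
[0.810,-0.835,0.454,-0.0221,0.0098,-0.0269]  dist 187mm ang 13.0
[0.806,-0.915,0.643,-0.0277,0.0103,-0.0267]  dist 207mm ang 14.3
[0.801,-0.994,0.833,-0.0332,0.0107,-0.0266]  dist 229mm ang 15.8
[0.797,-1.072,1.023,-0.0387,0.0112,-0.0264]  dist 252mm ang 17.3
[0.794,-1.148,1.215,-0.0443,0.0117,-0.0262]  dist 278mm ang 19.0
```

Call:
{"name": "apply_moves", "arguments": {"moves": [[0.138,-0.142,0.074,-0.0035,0.0015,-0.0045],[0.274,-0.283,0.148,-0.0075,0.003,-0.009],[0.41,-0.423,0.223,-0.011,0.0045,-0.0135],[0.544,-0.562,0.3,-0.015,0.006,-0.018],[0.678,-0.699,0.376,-0.0185,0.008,-0.0225],[0.81,-0.835,0.454,-0.022,0.01,-0.027],[0.806,-0.915,0.643,-0.0275,0.0105,-0.0265],[0.803,-0.975,0.78,-0.0315,0.0105,-0.0265],[0.803,-0.975,0.78,-0.0315,0.0105,-0.0265]]}}

```text
t: 23.42
tcp_pos: [0.4111, 0.442, 0.2112]
orientation: [0.818, 0.526, 0.121, 0.201]
force: [-2.0, -0.6, -3.5]
gripper_width: 0.0225
```

```bash
cat > p8.py <<'E'
from h import *
fin=np.array([.503,.405,0])+.065*np.array([np.cos(-.43),np.sin(-.43),0])
o,S=where();print('origin',o)
rows([noseW(fin+[0,0,z],0,-.43) for z in (.06,.03,.017,.013,.011)])
t=shot('top','t16.png')
E
python3 p8.py
```

```text
nose rack mm [-46.8873 554.2006  68.5272] yaw,pitch,roll deg [-24.7912   4.9395  -0.7828] F rack [-2.0071 -0.3311 -3.5241]
origin [0.4982 0.4004 0.1141]
t 23.4167 tcp [0.4111 0.442  0.2112] q [ 0.8449  0.2142  1.6417 -0.4912  1.1962 -0.1355] F [-1.9502 -0.5788 -3.5241] w 0.022509525013574578
[0.037,-0.223,0.355,-0.0137,0.0020,0.0009]  dist 63mm ang 5.0
[0.040,-0.314,0.533,-0.0137,0.0020,0.0009]  dist 93mm ang 5.0
[0.041,-0.354,0.611,-0.0137,0.0020,0.0009]  dist 106mm ang 5.0
[0.041,-0.366,0.634,-0.0137,0.0020,0.0009]  dist 110mm ang 5.0
[0.041,-0.372,0.646,-0.0137,0.0020,0.0009]  dist 112mm ang 5.0
```

View pics/t16.png

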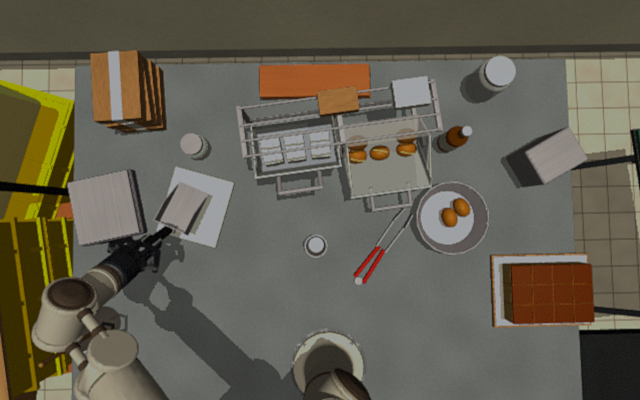

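The top view shows two rolls in the basket, at (448,216) and (460,206). Lowering the scoop onto the board.

Call:
{"name": "apply_moves", "arguments": {"moves": [[0.02,-0.11,0.18,-0.007,0.001,0],[0.037,-0.223,0.355,-0.0137,0.002,0.001],[0.039,-0.27,0.45,-0.0137,0.002,0.001],[0.04,-0.314,0.533,-0.0137,0.002,0.001],[0.041,-0.34,0.58,-0.0137,0.002,0.001],[0.041,-0.354,0.611,-0.0137,0.002,0.001],[0.041,-0.362,0.626,-0.0137,0.002,0.001],[0.041,-0.362,0.626,-0.0137,0.002,0.001],[0.041,-0.362,0.626,-0.0137,0.002,0.001]]}}

```text
t: 24.22
tcp_pos: [0.4159, 0.4527, 0.1145]
orientation: [0.81, 0.515, 0.158, 0.231]
force: [-0.1, -0.8, -1.2]
gripper_width: 0.0226
```

```bash
python3 - <<'E'
from h import *
fin=np.array([.503,.405,0])+.065*np.array([np.cos(-.43),np.sin(-.43),0])
o,S=where();print('origin',o)
rows([noseW(fin+[0,0,z],0,-.43) for z in (.013,.011,.009)])
E
```

```text
nose rack mm [-31.8371 561.7836 -12.6074] yaw,pitch,roll deg [-24.8117  -0.4618   1.0032] F rack [-0.1558 -0.8144 -1.2388]
origin [0.512  0.4099 0.0269]
t 24.2167 tcp [0.4159 0.4527 0.1145] q [ 0.8894  0.3551  1.7084 -0.654   1.0146  0.0933] F [-0.0531 -0.8275 -1.2388] w 0.02261196376366668
[-0.048,-0.077,0.053,0.0013,-0.0021,-0.0019]  dist 16mm ang 1.1
[-0.049,-0.084,0.064,0.0013,-0.0021,-0.0019]  dist 17mm ang 1.1
[-0.049,-0.091,0.076,0.0013,-0.0021,-0.0019]  dist 19mm ang 1.1
```

Call:
{"name": "apply_moves", "arguments": {"moves": [[0,-0.02,0.03,0.0013,-0.002,0],[0,-0.035,0.057,0.0013,-0.002,0],[0,-0.045,0.072,0.0013,-0.002,0],[0,-0.048,0.078,0.0013,-0.002,0],[0,-0.048,0.078,0.0013,-0.002,0],[0,-0.048,0.078,0.0013,-0.002,0]]}}

```text
t: 24.72
tcp_pos: [0.4162, 0.4543, 0.1015]
orientation: [0.812, 0.515, 0.152, 0.23]
force: [-3.4, 2.6, 7.0]
gripper_width: 0.0223
```

```bash
python3 - <<'E'
from h import *
o,S=where();print('origin',o)
rows([])
w=shot('wrist','w17.png')
E
```

```text
nose rack mm [-32.678  562.4003 -26.807 ] yaw,pitch,roll deg [-25.067   -0.0287   0.5162] F rack [-3.092   2.9763  7.0437]
origin [0.5112 0.4107 0.0132]
t 24.7167 tcp [0.4162 0.4543 0.1015] q [ 0.8887  0.3827  1.6989 -0.651   1.0087  0.0997] F [-3.439   2.5676  7.0437] w 0.0223341176684495
```

View pics/w17.png

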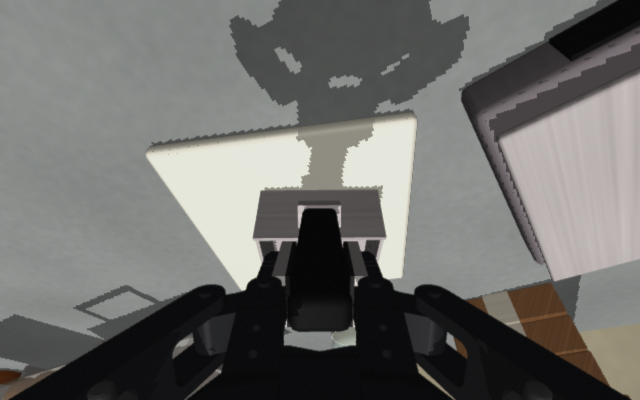

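Scoop stands on the board at its original place. Release and back away along the tool.

Call:
{"name": "apply_moves", "arguments": {"moves": [[0,0,0,0,0,0],[0,0,0,0,0,0],[0,0,0,0,0,0],[0,0,0,0,0,0],[0,0,0,0,0,0],[0,0,-0.1,0,0,0],[0,0,-0.25,0,0,0],[0,0,-0.5,0,0,0],[0,0,-0.75,0,0,0],[0,0,-0.95,0,0,0]], "jaw": 0.2}}

```text
t: 25.6
tcp_pos: [0.3457, 0.4844, 0.2219]
orientation: [0.812, 0.515, 0.15, 0.23]
force: [0.7, 0.4, 1.5]
gripper_width: 0.0681
```

```bash
cat > p9.py <<'E'
from h import *
HINGE3=H2
a=.75;bq=.4
Q=toolbar(bq); B=H2+Rr.apply([-.191,0,.041])
pre=(B+Q.apply([0,0,.020-.15]),Q)
rows([pre,(B+Q.apply([0,0,.020]),Q)])
print(IK(pre,r.read_state()['q']),B)
if __name__=='__main__':
    t=shot('top','t18.png')
    for l in('scoop','roll_bin_handle','board_top'):
        for d in r.landmark_of(l,t)[:1]: print(l,np.array(d['position']),d['conf'])
E
python3 p9.py
```

```text
t 25.6 tcp [0.3457 0.4844 0.2219] q [ 1.0188  0.234   1.6224 -0.5825  1.265   0.0632] F [0.6571 0.3888 1.5466] w 0.06814441685454573
[-3.889,2.034,1.405,0.0478,0.0117,0.1679]  dist 691mm ang 63.0
[-3.686,1.826,2.362,0.0478,0.0117,0.1679]  dist 712mm ang 63.0
(array([-0.9201, -0.3346,  2.167 ,  0.3817,  1.1297, -1.1784]), np.float64(3.740193214275161e-14)) [ 0.4831 -0.1946  0.081 ]
scoop [0.5156 0.4102 0.0111] 0.59
roll_bin_handle [ 0.4837 -0.1924  0.082 ] 0.66
board_top [0.4994 0.3952 0.0095] 0.71
```

View pics/t18.png

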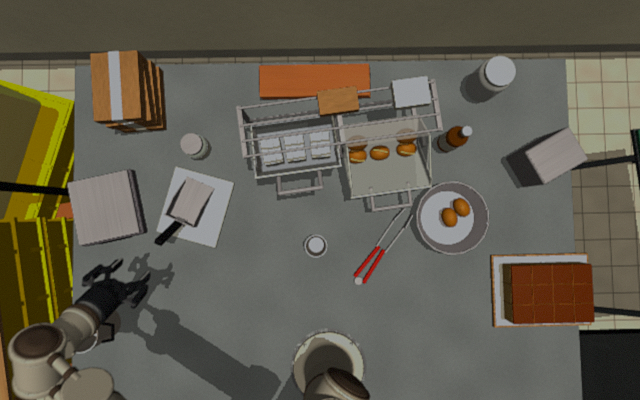

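```bash
cat > p10.py <<'E'
from h import *
from scipy.spatial.transform import Slerp
import sys
n=int(sys.argv[1])
Q=toolbar(.4); B=np.array([.4833,-.1944,.0815])
P=B+Q.apply([0,0,.020-.12])
s=r.read_state();p0=s['tcp_pos'];Q0=R.from_quat(s['orientation'])
sl=Slerp([0,1],R.concatenate([Q0,Q]))
ts=[]
for i in range(1,n+1):
    f=i/n; ts.append((p0*(1-f)+P*f+np.array([.03,0,.05])*4*f*(1-f)*(n>8),sl(f)))
q=s['q']
for t in ts:
    qn,e=IK(t,q); m=np.r_[qn-LO,HI-qn]; print('%.3f %.2f %.2f'%(e,m.min(),abs(qn-q).max()),end=' | '); q=qn
print(); rows(ts[:12])
E
python3 p10.py 18
```

```text
0.000 0.72 0.09 | 0.000 0.75 0.09 | 0.000 0.77 0.09 | 0.000 0.77 0.09 | 0.000 0.71 0.09 | 0.000 0.65 0.10 | 0.000 0.58 0.11 | 0.000 0.51 0.12 | 0.000 0.45 0.13 | 0.000 0.40 0.14 | 0.000 0.37 0.14 | 0.000 0.36 0.14 | 0.000 0.37 0.13 | 0.000 0.40 0.13 | 0.000 0.44 0.12 | 0.000 0.46 0.10 | 0.000 0.49 0.09 | 0.000 0.53 0.09 | 
t 25.8 tcp [0.3464 0.4843 0.2203] q [ 1.0176  0.2357  1.6238 -0.5832  1.2615  0.0636] F [ 0.272   0.0089 -0.7666] w 0.06843870476646526
[-0.196,0.180,0.049,0.0027,0.0006,0.0093]  dist 41mm ang 3.5
[-0.393,0.352,0.102,0.0053,0.0013,0.0187]  dist 81mm ang 7.0
[-0.593,0.515,0.160,0.0080,0.0019,0.0280]  dist 120mm ang 10.5
[-0.795,0.671,0.222,0.0106,0.0026,0.0373]  dist 160mm ang 14.0
[-0.999,0.818,0.289,0.0133,0.0032,0.0467]  dist 199mm ang 17.5
[-1.206,0.958,0.361,0.0159,0.0039,0.0560]  dist 237mm ang 21.0
[-1.414,1.089,0.437,0.0186,0.0045,0.0653]  dist 276mm ang 24.5
[-1.625,1.212,0.518,0.0212,0.0052,0.0747]  dist 314mm ang 28.0
[-1.837,1.327,0.604,0.0239,0.0058,0.0840]  dist 352mm ang 31.5
[-2.052,1.433,0.694,0.0265,0.0065,0.0933]  dist 390mm ang 35.0
[-2.269,1.532,0.789,0.0292,0.0071,0.1027]  dist 427mm ang 38.5
[-2.489,1.622,0.888,0.0318,0.0078,0.1120]  dist 465mm ang 42.0
```

Call:
{"name": "apply_moves", "arguments": {"moves": [[-0.196,0.18,0.049,0.0025,0.0005,0.0095],[-0.393,0.352,0.102,0.0055,0.0015,0.0185],[-0.593,0.515,0.16,0.008,0.002,0.028],[-0.795,0.671,0.222,0.0105,0.0025,0.0375],[-0.995,0.818,0.289,0.0135,0.003,0.0465]], "jaw": 0.65}}

```text
t: 26.22
tcp_pos: [0.3977, 0.292, 0.2452]
orientation: [0.887, 0.398, 0.166, 0.167]
force: [0.5, -0.3, 0.6]
gripper_width: 0.0296
```

```bash
python3 p10.py 13
```

```text
0.000 0.66 0.11 | 0.000 0.59 0.11 | 0.000 0.53 0.12 | 0.000 0.48 0.13 | 0.000 0.44 0.13 | 0.000 0.41 0.13 | 0.000 0.40 0.13 | 0.000 0.41 0.13 | 0.000 0.43 0.12 | 0.000 0.46 0.12 | 0.000 0.49 0.11 | 0.000 0.50 0.10 | 0.000 0.53 0.09 | 
t 26.2167 tcp [0.3977 0.292  0.2452] q [ 0.6282 -0.2064  1.9952 -0.4409  1.1208 -0.0685] F [ 0.4689 -0.3253  0.6439] w 0.02964599378309696
[-0.132,0.235,0.024,0.0027,0.0007,0.0093]  dist 41mm ang 3.5
[-0.272,0.458,0.059,0.0053,0.0015,0.0186]  dist 80mm ang 7.0
[-0.421,0.667,0.103,0.0080,0.0022,0.0279]  dist 119mm ang 10.5
[-0.578,0.864,0.158,0.0106,0.0029,0.0373]  dist 158mm ang 14.0
[-0.743,1.048,0.222,0.0133,0.0036,0.0466]  dist 196mm ang 17.5
[-0.918,1.219,0.297,0.0160,0.0044,0.0559]  dist 233mm ang 21.0
[-1.100,1.377,0.381,0.0186,0.0051,0.0652]  dist 270mm ang 24.5
[-1.291,1.521,0.476,0.0213,0.0058,0.0745]  dist 308mm ang 28.0
[-1.491,1.654,0.580,0.0239,0.0066,0.0838]  dist 345mm ang 31.5
[-1.699,1.773,0.694,0.0266,0.0073,0.0931]  dist 383mm ang 35.0
[-1.915,1.879,0.819,0.0293,0.0080,0.1024]  dist 421mm ang 38.5
[-2.140,1.972,0.953,0.0319,0.0087,0.1118]  dist 459mm ang 42.0
```

Call:
{"name": "apply_moves", "arguments": {"moves": [[-0.132,0.235,0.024,0.0025,0.0005,0.0095],[-0.272,0.458,0.059,0.0055,0.0015,0.0185],[-0.421,0.667,0.103,0.008,0.002,0.028],[-0.578,0.864,0.158,0.0105,0.003,0.037],[-0.68,0.99,0.2,0.0125,0.0035,0.043]]}}

```text
t: 26.63
tcp_pos: [0.4436, 0.1154, 0.2665]
orientation: [0.936, 0.282, 0.181, 0.104]
force: [0.1, -0.0, 0.7]
gripper_width: 0.0295
```

```bash
python3 p10.py 9
```

```text
0.000 0.44 0.12 | 0.000 0.44 0.12 | 0.000 0.44 0.11 | 0.000 0.46 0.11 | 0.000 0.48 0.11 | 0.000 0.51 0.10 | 0.000 0.55 0.10 | 0.000 0.54 0.10 | 0.000 0.53 0.10 | 
t 26.6333 tcp [0.4436 0.1154 0.2665] q [ 0.0733 -0.489   2.1481 -0.1385  1.0823 -0.4711] F [ 0.0738 -0.0346  0.7155] w 0.029487189452069934
[-0.052,0.249,-0.004,0.0025,0.0007,0.0086]  dist 38mm ang 3.2
[-0.129,0.478,0.014,0.0049,0.0013,0.0173]  dist 74mm ang 6.5
[-0.231,0.688,0.055,0.0074,0.0020,0.0259]  dist 109mm ang 9.7
[-0.357,0.878,0.117,0.0098,0.0026,0.0345]  dist 143mm ang 12.9
[-0.507,1.049,0.202,0.0123,0.0033,0.0431]  dist 177mm ang 16.2
[-0.682,1.201,0.309,0.0148,0.0039,0.0518]  dist 212mm ang 19.4
[-0.882,1.333,0.438,0.0172,0.0046,0.0604]  dist 249mm ang 22.7
[-1.106,1.445,0.590,0.0197,0.0052,0.0690]  dist 287mm ang 25.9
[-1.355,1.538,0.763,0.0221,0.0059,0.0776]  dist 328mm ang 29.1
```

Call:
{"name": "apply_moves", "arguments": {"moves": [[-0.052,0.249,-0.004,0.0025,0.0005,0.0085],[-0.129,0.478,0.014,0.005,0.0015,0.0175],[-0.231,0.688,0.055,0.0075,0.002,0.026],[-0.357,0.878,0.117,0.01,0.0025,0.0345],[-0.46,0.995,0.175,0.0115,0.003,0.0405]]}}

```text
t: 27.05
tcp_pos: [0.4744, -0.0484, 0.2678]
orientation: [0.966, 0.168, 0.192, 0.044]
force: [0.2, -0.3, -0.5]
gripper_width: 0.0303
```

```bash
python3 p10.py 6
```

```text
0.000 0.48 0.08 | 0.000 0.50 0.08 | 0.000 0.52 0.08 | 0.000 0.51 0.07 | 0.000 0.52 0.07 | 0.000 0.53 0.06 | 
t 27.05 tcp [ 0.4744 -0.0484  0.2678] q [-0.4579 -0.4687  2.1263  0.1695  1.1231 -0.847 ] F [ 0.1616 -0.3315 -0.5081] w 0.03028200443682075
[-0.123,0.132,0.087,0.0018,0.0005,0.0062]  dist 30mm ang 2.3
[-0.246,0.264,0.174,0.0035,0.0009,0.0123]  dist 60mm ang 4.6
[-0.369,0.396,0.262,0.0053,0.0014,0.0185]  dist 90mm ang 6.9
[-0.492,0.528,0.349,0.0071,0.0019,0.0246]  dist 120mm ang 9.3
[-0.615,0.659,0.436,0.0088,0.0023,0.0308]  dist 150mm ang 11.6
[-0.739,0.791,0.523,0.0106,0.0028,0.0370]  dist 180mm ang 13.9
```

Call:
{"name": "apply_moves", "arguments": {"moves": [[-0.123,0.132,0.087,0.002,0.0005,0.006],[-0.246,0.264,0.174,0.0035,0.001,0.0125],[-0.369,0.396,0.262,0.0055,0.0015,0.0185],[-0.492,0.528,0.349,0.007,0.002,0.0245],[-0.615,0.659,0.436,0.009,0.0025,0.031],[-0.739,0.791,0.523,0.0105,0.003,0.037],[-0.739,0.791,0.523,0.0105,0.003,0.037],[-0.739,0.791,0.523,0.0105,0.003,0.037]]}}

```text
t: 27.72
tcp_pos: [0.4441, -0.1961, 0.1722]
orientation: [0.978, 0.062, 0.197, -0.014]
force: [0.1, -0.4, 0.3]
gripper_width: 0.0299
```

```bash
python3 - <<'E'
from h import *
Q=toolbar(.4); B=np.array([.4833,-.1944,.0815])
rows([(B+Q.apply([0,0,.020-d]),Q) for d in (.12,.08,.04,.01,0)])
w=shot('wrist','w19.png')
for d in r.landmark_of('roll_bin_handle',w)[:2]: print(d)
E
```

```text
t 27.7167 tcp [ 0.4441 -0.1961  0.1722] q [-0.8887 -0.2731  2.179   0.3909  1.0541 -1.1788] F [ 0.147  -0.3522  0.2624] w 0.029886656411690925
[0.005,0.021,-0.008,-0.0006,0.0002,0.0001]  dist 3mm ang 0.2
[0.005,0.022,0.258,-0.0006,0.0002,0.0001]  dist 39mm ang 0.2
[0.006,0.023,0.525,-0.0006,0.0002,0.0001]  dist 79mm ang 0.2
[0.006,0.024,0.725,-0.0006,0.0002,0.0001]  dist 109mm ang 0.2
[0.006,0.024,0.792,-0.0006,0.0002,0.0001]  dist 119mm ang 0.2
{'position': [0.4794, -0.1945, 0.0884], 'conf': 0.78}
```

View pics/w19.png

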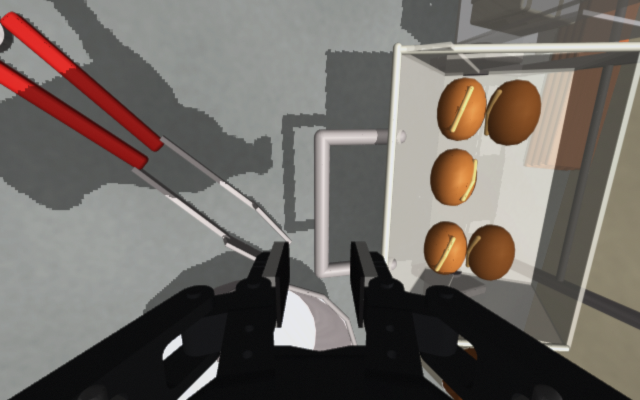

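Call:
{"name": "apply_moves", "arguments": {"moves": [[0.005,0.022,0.13,0,0,0],[0.005,0.022,0.258,0,0,0],[0.006,0.022,0.4,0,0,0],[0.006,0.022,0.525,0,0,0],[0.006,0.023,0.64,0,0,0],[0.006,0.024,0.725,0,0,0],[0.006,0.024,0.792,0,0,0],[0.006,0.024,0.792,0,0,0],[0.006,0.024,0.792,0,0,0]]}}

```text
t: 28.57
tcp_pos: [0.4935, -0.1922, 0.0662]
orientation: [0.978, 0.065, 0.199, -0.012]
force: [0.4, -0.4, 0.7]
gripper_width: 0.0298
```

```bash
python3 - <<'E'
from h import *
def bar2(a):
    c,s=np.cos(a),np.sin(a); return H2+np.array([.0005,0,0])+Rr.apply([-.112*c-.160*s,0,.160*c-.112*s])
L=[];q=r.read_state()['q']
for a in (.75,.68,.6,.52,.44,.36,.28,.2,.12,.05,0,-.02):
    Q=toolbar(max(a,0)*.53); L.append((bar2(a)+Q.apply([0,0,.020]),Q))
    qn,e=IK(L[-1],q); print('%.3f %.2f %.2f'%(e,np.r_[qn-LO,HI-qn].min(),abs(qn-q).max()),end='|'); q=qn
print();rows(L)
E
```

```text
0.000 0.55 0.01|0.000 0.59 0.09|0.000 0.63 0.09|0.000 0.68 0.08|0.000 0.73 0.07|0.000 0.79 0.06|0.000 0.85 0.06|0.000 0.92 0.07|0.000 0.99 0.07|0.000 1.05 0.06|0.000 1.10 0.05|0.000 1.11 0.01|
t 28.5667 tcp [ 0.4935 -0.1922  0.0662] q [-0.789   0.0345  2.1457  0.4652  0.7648 -1.2292] F [ 0.3994 -0.3544  0.7391] w 0.02978444001408486
[-0.025,0.007,0.018,-0.0003,-0.0007,0.0013]  dist 5mm ang 0.5
[0.025,0.008,-0.055,-0.0002,-0.0066,0.0013]  dist 9mm ang 2.4
[0.088,0.008,-0.134,-0.0002,-0.0133,0.0013]  dist 24mm ang 4.8
[0.158,0.008,-0.207,-0.0002,-0.0201,0.0013]  dist 39mm ang 7.2
[0.232,0.009,-0.274,-0.0001,-0.0268,0.0013]  dist 54mm ang 9.7
[0.312,0.009,-0.334,-0.0001,-0.0336,0.0013]  dist 69mm ang 12.1
[0.397,0.010,-0.388,-0.0001,-0.0403,0.0013]  dist 83mm ang 14.5
[0.485,0.011,-0.435,-0.0001,-0.0471,0.0013]  dist 98mm ang 16.9
[0.577,0.011,-0.474,-0.0000,-0.0538,0.0013]  dist 112mm ang 19.4
[0.659,0.012,-0.502,-0.0000,-0.0597,0.0013]  dist 124mm ang 21.5
[0.719,0.012,-0.519,0.0000,-0.0639,0.0013]  dist 133mm ang 23.0
[0.745,0.013,-0.524,0.0000,-0.0639,0.0013]  dist 137mm ang 23.0
```

Call:
{"name": "apply_moves", "arguments": {"moves": [[-0.01,0.007,0.0,0,-0.001,0.001],[0.025,0.008,-0.055,0,-0.0065,0.001],[0.055,0.008,-0.095,0,-0.01,0.001],[0.088,0.008,-0.134,0,-0.0135,0.001],[0.123,0.008,-0.17,0,-0.0165,0.001],[0.158,0.008,-0.207,0,-0.02,0.001],[0.195,0.008,-0.24,0,-0.0235,0.001],[0.232,0.009,-0.274,0,-0.027,0.001],[0.272,0.009,-0.304,0,-0.03,0.001],[0.312,0.009,-0.334,0,-0.0335,0.001],[0.355,0.01,-0.361,0,-0.037,0.001],[0.397,0.01,-0.388,0,-0.0405,0.001]], "jaw": 0.72}}

```text
t: 29.57
tcp_pos: [0.5206, -0.1906, 0.1433]
orientation: [0.996, 0.063, 0.067, -0.005]
force: [-6.8, -0.4, 2.9]
gripper_width: 0.024
```

```bash
cat > p11.py <<'E'
from h import *
import sys
def bar2(a):
    c,s=np.cos(a),np.sin(a); return H2+np.array([.0005,0,0])+Rr.apply([-.112*c-.160*s,0,.160*c-.112*s])
L=[]
for a in (.28,.2,.12,.05,0,-.02,-.04):
    Q=toolbar(max(a,0)*.53); L.append((bar2(a)+Q.apply([0,0,.020]),Q))
rows(L)
t=shot('top'); cv2.imwrite('pics/t%s.png'%sys.argv[1],cv2.resize(t['image'][80:280,300:520],None,fx=3,fy=3)); w=shot('wrist','w%s.png'%sys.argv[1])
E
python3 p11.py 20
```

```text
t 29.5667 tcp [ 0.5206 -0.1906  0.1433] q [-0.6215  0.1025  1.8459  0.1041  1.0969 -0.7902] F [-6.8355 -0.3514  2.9109] w 0.02398540935119806
[0.032,-0.005,0.006,-0.0002,0.0021,0.0001]  dist 5mm ang 0.8
[0.105,-0.005,-0.062,-0.0002,-0.0046,0.0001]  dist 18mm ang 1.7
[0.183,-0.005,-0.124,-0.0002,-0.0114,0.0001]  dist 33mm ang 4.1
[0.255,-0.005,-0.173,-0.0002,-0.0173,0.0001]  dist 46mm ang 6.2
[0.309,-0.005,-0.205,-0.0002,-0.0215,0.0001]  dist 56mm ang 7.7
[0.332,-0.005,-0.216,-0.0002,-0.0215,0.0001]  dist 59mm ang 7.7
[0.356,-0.005,-0.228,-0.0002,-0.0215,0.0001]  dist 63mm ang 7.7
```

View pics/w20.png

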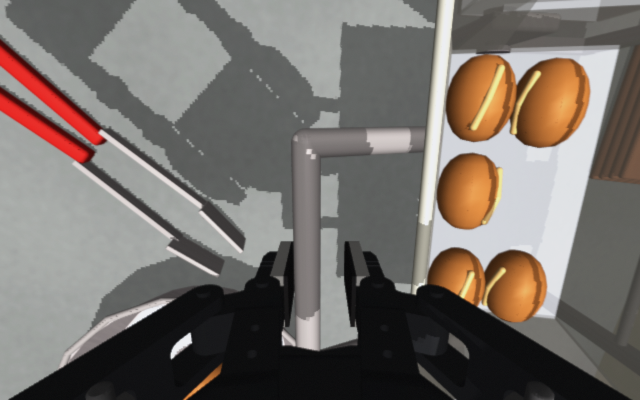

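The bin is following: the bar lies against the near finger at (305,230) and the five rolls are inside. Finishing the push.

Call:
{"name": "apply_moves", "arguments": {"moves": [[0.05,-0.005,-0.01,0,0,0],[0.09,-0.005,-0.04,0,-0.0025,0],[0.13,-0.005,-0.075,0,-0.0055,0],[0.17,-0.005,-0.108,0,-0.009,0],[0.21,-0.005,-0.137,0,-0.0125,0],[0.245,-0.005,-0.16,0,-0.0155,0],[0.28,-0.005,-0.183,0,-0.0185,0],[0.31,-0.005,-0.2,0,-0.021,0],[0.335,-0.005,-0.21,0,-0.0215,0],[0.35,-0.005,-0.212,0,-0.0215,0],[0.35,-0.005,-0.212,0,-0.0215,0]]}}

```text
t: 30.58
tcp_pos: [0.568, -0.1843, 0.1805]
orientation: [0.998, 0.062, 0.001, -0.001]
force: [-15.2, -3.6, 3.6]
gripper_width: 0.0242
```

```bash
python3 p11.py 21
```

```text
t 30.5833 tcp [ 0.568  -0.1843  0.1805] q [-0.5169  0.2558  1.5866  0.002   1.299  -0.6421] F [-15.1993  -3.6133   3.6051] w 0.024247954834288016
[-0.286,-0.001,0.250,-0.0002,0.0234,-0.0001]  dist 57mm ang 8.4
[-0.223,-0.002,0.172,-0.0002,0.0167,-0.0001]  dist 42mm ang 6.0
[-0.154,-0.002,0.100,-0.0002,0.0099,-0.0001]  dist 28mm ang 3.6
[-0.089,-0.002,0.042,-0.0002,0.0040,-0.0001]  dist 15mm ang 1.4
[-0.040,-0.002,0.003,-0.0002,-0.0002,-0.0001]  dist 6mm ang 0.1
[-0.019,-0.002,-0.011,-0.0002,-0.0002,-0.0001]  dist 3mm ang 0.1
[0.003,-0.002,-0.026,-0.0002,-0.0002,-0.0001]  dist 4mm ang 0.1
```

View pics/w21.png

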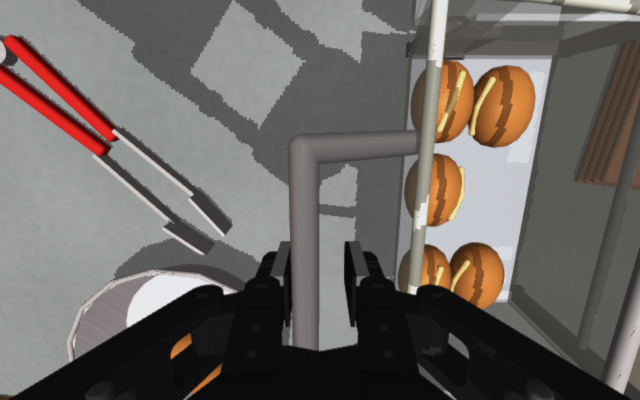

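View pics/t21.png

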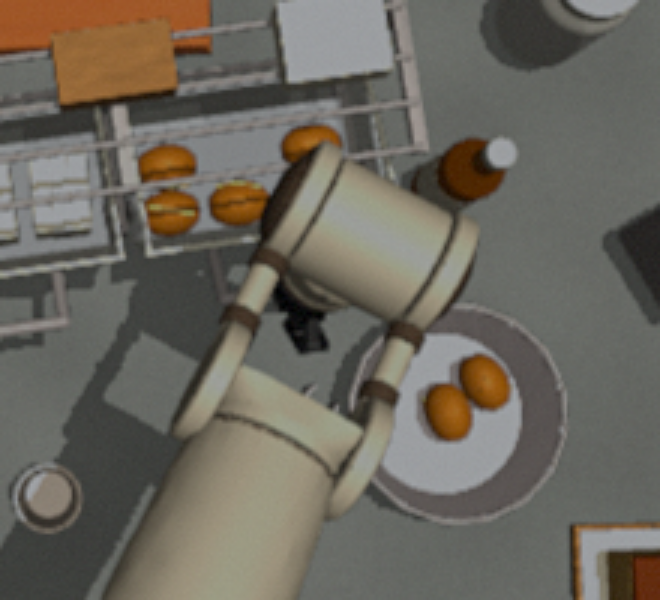

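Call:
{"name": "apply_moves", "arguments": {"moves": [[-0.03,0,0,0,0,0],[-0.04,0,0,0,0,0],[-0.04,0,0,0,0,0],[-0.04,0,-0.05,0,0,0],[-0.04,0,-0.2,0,0,0],[-0.04,0,-0.45,0,0,0],[-0.04,0,-0.7,0,0,0],[-0.2,0,-0.85,0,0,0],[-0.4,0,-0.9,0,0,0],[-0.65,0,-0.9,0,0,0],[-0.9,0,-0.9,0,0,0]], "jaw": 0.65}}

```text
t: 31.6
tcp_pos: [0.436, -0.2011, 0.3173]
orientation: [0.998, 0.063, 0.008, 0.001]
force: [-0.2, -1.2, 0.8]
gripper_width: 0.0299
```

Call:
{"name": "apply_moves", "arguments": {"moves": [[-0.2,0,0,0,0,0],[-0.4,0,0,0,0,0],[-0.6,0,0,0,0,0],[-0.6,0,0,0,0,0],[-0.6,0,0,0,0,0]]}}

```text
t: 32.02
tcp_pos: [0.3469, -0.2125, 0.3153]
orientation: [0.998, 0.061, 0.007, 0.001]
force: [-0.5, 0.0, -0.5]
gripper_width: 0.03
```

```bash
python3 - <<'E'
from h import *
rows([])
t=shot('top','t22.png');sc=shot('scene','s22.png')
for n,p in (('t',t),('s',sc)):
  for l in ['roll0','roll_bin_handle','scoop','scoop_grip','basket_mid','syrup','jam','cup','tongs','box_bin_hinge','roll_bin_hinge']:
    for d in r.landmark_of(l,p)[:7 if l=='roll0' else 1]:
      x=np.array(d['position']); print(n,l,x,round(d['conf'],2), ('hinge-rel',Rr.inv().apply(x-H2),'dBK',np.linalg.norm(x-BK).round(3)) if l=='roll0' else '')
E
```

```text
t 32.0167 tcp [ 0.3469 -0.2125  0.3153] q [-0.8572 -0.3582  1.9113  0.0107  1.5785 -0.9798] F [-0.4554  0.0439 -0.4642] w 0.03002006716118709
t roll0 [ 0.6607 -0.1644  0.0618] 0.79 ('hinge-rel', array([-0.0111,  0.0078,  0.0218]), 'dBK', np.float64(0.303))
t roll0 [ 0.6769 -0.2423  0.0647] 0.74 ('hinge-rel', array([-0.0047, -0.0715,  0.0247]), 'dBK', np.float64(0.268))
t roll0 [ 0.4527 -0.3743  0.0298] 0.67 ('hinge-rel', array([-0.2436, -0.1745, -0.0102]), 'dBK', np.float64(0.006))
t roll0 [ 0.7137 -0.2386  0.0675] 0.58 ('hinge-rel', array([ 0.0323, -0.0724,  0.0275]), 'dBK', np.float64(0.302))
t roll0 [ 0.4762 -0.4181  0.0295] 0.54 ('hinge-rel', array([-0.2257, -0.2209, -0.0105]), 'dBK', np.float64(0.047))
t roll0 [ 0.6973 -0.0916  0.066 ] 0.51 ('hinge-rel', array([0.0343, 0.0755, 0.026 ]), 'dBK', np.float64(0.382))
t roll0 [ 0.6522 -0.1     0.0625] 0.48 ('hinge-rel', array([-0.0115,  0.0728,  0.0225]), 'dBK', np.float64(0.347))
t roll_bin_handle [ 0.5578 -0.1835  0.2015] 0.85 
t scoop [0.5143 0.4103 0.0066] 0.82 
t scoop_grip [0.4099 0.4531 0.1169] 0.98 
t basket_mid [ 0.4453 -0.37
[... 669 characters left out ...]
0.0083,  0.0751,  0.0273]), 'dBK', np.float64(0.351))
s roll0 [ 0.6936 -0.0956  0.0648] 0.62 ('hinge-rel', array([0.0302, 0.072 , 0.0248]), 'dBK', np.float64(0.376))
s roll0 [ 0.7193 -0.2395  0.0679] 0.49 ('hinge-rel', array([ 0.0377, -0.074 ,  0.0279]), 'dBK', np.float64(0.307))
s roll_bin_handle [ 0.5646 -0.1819  0.1972] 0.61 
s scoop [0.5137 0.4091 0.0086] 0.71 
s scoop_grip [0.4141 0.456  0.1199] 0.89 
s basket_mid [ 0.451  -0.3784  0.0308] 0.77 
s syrup [ 0.6856 -0.3846  0.0005] 0.86 
s jam [0.6796 0.3852 0.0012] 0.88 
s cup [ 0.4769 -0.4142  0.0309] 0.71 
s tongs [ 0.3561 -0.1663 -0.0006] 0.58 
s box_bin_hinge [0.6396 0.0807 0.0421] 0.79 
s roll_bin_hinge [ 0.6721 -0.1701  0.0451] 0.77
```

View pics/t22.png

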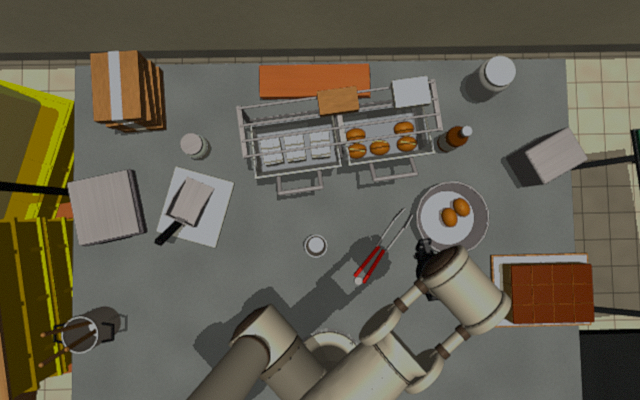

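View pics/s22.png

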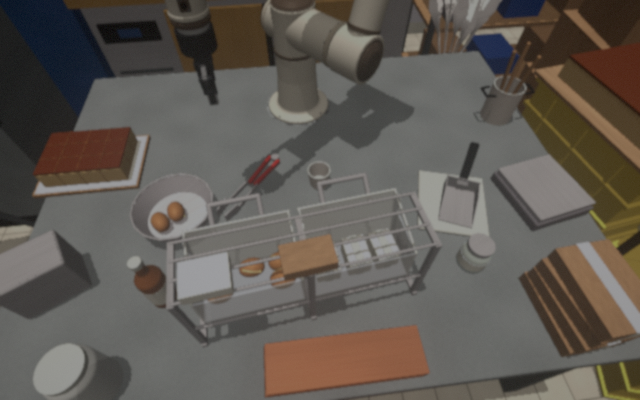

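Everything is in place: bin shut with five rolls, two rolls in the basket, scoop on the board. One last depth comparison of both bars with the start, then sign off.

```bash
python3 - <<'E'
from h import *
import pickle
T0,_=pickle.load(open('ts0.pkl','rb')); T=shot('top')
for n,y0 in (('roll',0),('box',.252)):
  for p in (T0,T):
    v,u=np.mgrid[0:400,0:640]; d=p['depth']; K=p['intrinsics']
    c=np.stack([(u-K[0,2])/K[0,0]*d,-(v-K[1,2])/K[1,1]*d,-d],-1).reshape(-1,3)
    P=Rr.inv().apply(R.from_quat(p['orientation']).apply(c)+p['eye']-H2)
    m=P[(abs(P[:,1]-y0)<.035)&(abs(P[:,0]+.112)<.025)&(abs(P[:,2]-.16)<.02)]; print(n,len(m),np.median(m,0))
r.sign_off(); print(r.read_state()['t'])
E
```

```text
roll 118 [-0.1129  0.0002  0.1653]
roll 117 [-0.1128  0.0001  0.1658]
box 123 [-0.1123  0.252   0.1655]
box 124 [-0.1122  0.2521  0.1653]
the job is handed in; nothing more can be done
the job is handed in; nothing more can be done
```

I finished the job and handed it in at about 32 s of the 72 s. Sign-off reports no verdict, so the result rests on my own checks.

**What I did:** I swung the right-hand roll bin fully forward by its bar and scooped two rolls in one pass. I tipped them into the basket, set the scoop back at its original spot on the board, and pushed the bin shut.

**Last checks:**
- **Basket rolls:** both are in the basket, about 5 and 47 mm from the basket point (limit 105 mm). The basket stands within about 4 mm of where it started, which is measurement error.
- **Bin rolls:** the other five are inside the roll bin, within its limits in all three directions.
- **Bins:** both handle bars are within 1 mm of their starting depth readings, so both bins are shut.
- **Scoop:** it stands at about (0.514, 0.410) m, well inside the allowed zone around the board's middle, and looks flat in both views.
- **Bottle, jar, cup and tongs:** all read within about 5 mm of where they started. One disagreement: the scene-camera network once reported the cup inside the basket. That was a roll it mistook for the cup; the top camera network and both pictures show the cup where it was.
- **Arm:** it was clear of everything when I handed in.
- **Joint limit:** the last wrist joint came within 0.01 rad of its limit while lifting the rolls out, but its readings stayed inside the range.

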